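# Tip the road wheels into the inspection tray and slide it under the magnifier

## Robot

A 6-joint arm with a two-finger parallel gripper is mounted at the origin on the work surface. World frame = base frame: x ahead of the robot, y to its left, z up, the work surface at z = 0. Lengths are in mm, angles in rad, forces in N, time in s.
With the tool pointing down it reaches from about 400 to 925 mm from the base axis. Payload 12.5 kg.
Tool frame: the origin (TCP) lies on the mounting face of the last link; the fingertips stand 190 mm ahead of it and the grasp point (between the pads) lies 171 mm ahead of it; z points along the fingers, y is the line along which they close (so a half turn about z gives the same grasp; the last joint's range is limited). The gripper opens to 95 mm and grips with 3 to 60 N. Pads are 20 mm wide; open, the fingers measure 119 mm over their backs; the gripper's body (75 mm by 180 mm) begins 59 mm behind the grasp point.
Start: joints at [1.211, 0.491, 1.559, -0, 1.092, -0.106], TCP at [156.903, 604.985, 404.761] pointing down, gripper open.
Joint ranges: [-3.1, 3.1], [-0.84, 2.19], [0.05, 2.79], [-1.13, 4.28], [0.06, 2.93], [-2.69, 2.69]. Speed limits (rad/s): [2.22, 2.22, 2.79, 3.14, 3.14, 3.14].

## Interface

Orientations are given as [roll, pitch, yaw] about the fixed x, y, z axes, in that order (R = Rz(yaw) Ry(pitch) Rx(roll)).
In Python, from cell import env gives the robot as it stands.
- The arm moves only by the tool carry_out, never from a script. Its argument "series" is a list of rows, each a list of 5 numbers: the shift along the tool's x, y, z in m, then the turn about the tool's z in degrees, then the opening, from 0 (shut) to 1 (fully open). A call has 1 to 20 rows; each row is the pose to reach, as a shift and turn from the pose commanded when the call began, along the tool's axes at that moment; what a row does not reach only later rows make up. A row lasts 1/8 s, in which the tool goes at most 62.5 mm and 10.7 degrees, less where a joint would pass 70% of its speed; a pose out of reach is approached as far as the arm can. A call with a gripper value outside its range is refused whole. The fingers move at their own pace and stop on an object; the grip force is fixed at half the most. Time passes only in rows, so rows that repeat a pose let the fingers close. It gives the time, the measured TCP pose, the force, the opening and the grip force at its end, in the units of the state.
- env.state(): the state, without advancing time (a new reading comes with each control period).
- env.read_camera(name): name is "scene" or "side" or "wrist"; returns (picture, depth): 480x640x3 uint8, red, green, blue; 480x640 float32, mm along the optical axis (not along the pixel's ray), 0 where there is no reading.
- env.get_calibration(name): a dict with "intrinsics" (3x3 intrinsics, pixels), "cam_to_world" (4x4, takes a point from camera to world coordinates); the wrist camera has in their place "T_tool_cam" (4x4, takes a point from camera to tool coordinates, whose origin is the TCP and whose axes are the flange's). Camera axes: x right, y up, looking along -z (the intrinsics and any distortion apply to the point x, -y, -z); pixel columns grow to the right and rows downward; lengths in mm; the calibration is good to about 2 mm. The wrist camera is an equidistant fisheye: a pixel r from the principal point sees the ray r / f radians off the axis. A picture is of the moment at which its call begins: read the wrist's pose just before it. get_calibration takes no time and is no camera call.
- env.job_done(): hands the job in; it is judged then, once.
The state is a dict: "t": time; "joints": joint angles; "qvel": joint speeds; "tau": joint torques, N m; "eef_pos": TCP position; "tcp_rot": TCP orientation; "ft_force": force on the tool from outside, world axes, zero at the start; "moment": the same for the moment, N m; "opening": opening from 0.0 (shut) to 1.0 (fully open); "grip_force": force on a finger pad.
Only numpy, scipy, OpenCV 4.12 (cv2) and the standard library are available. Lean on these libraries where they do the work, as an engineer would, in place of code of your own. Each camera call takes 0.05 s, during which the arm holds its last target. There are 200 camera calls.

## Task

Pick up the white cup and tip it to pour its four little road wheels into the blue sliding tray while the tray is still out in front of the magnifier. Stand the empty cup upright on the round cork coaster, set down gently and wholly on the cork, then push the tray along its rails until it is fully home against its stop under the magnifier, with all four wheels still in it. Leave the paint jar, glue bottle and pliers where they are.

Things in the scene. Friction and masses are not known exactly. Their poses are not given: they have to be found in the camera images.
- cup: White smooth plastic cup, loose, 120 g, 72 mm high, outside diameter 58 mm at the foot growing evenly to 68 mm at the rim, wall 3 mm, floor 4 mm. Starts upright on the table holding the wheels, its orange handle (towards the cup's own -x) pointing roughly at the robot (cup yaw -0.2 to 0.5 rad). Origin: centre of the foot's underside; z along the axis towards the open mouth.
- cup_handle (a point): Grip point in the middle of the cup's orange radial paddle handle, 56 mm out from the cup's axis along its -x and 46 mm above its foot. The handle is 14 mm thick (cup's y), 36 mm tall (28 to 64 mm above the foot) and reaches from the wall to 77 mm from the axis; not slippery. Axes as the cup's.
- cup_rim (a point): Centre of the cup's mouth, 72 mm above its foot on the axis. Axes as the cup's.
- wheel0: Black road wheel of a model with yellow hub, a loose disc 22 mm across, 12 mm thick, 12 g; starts in the cup. Slippery against the cup wall (friction about 0.3): the wheels slide out once the cup is tipped some 20 degrees past lying level. Origin: centre of one flat face; z is its axis, into the disc.
- wheel1: Road wheel like wheel0.
- wheel2: Road wheel like wheel0.
- wheel3: Road wheel like wheel0.
- coaster: Round cork coaster fixed on the table, 110 mm across, 4 mm thick. Origin: centre of its underside, on the table.
- station: Inspection station fixed on the table: grey base plate 170 mm (x) by 380 mm (y), 12 mm thick, two rails along its y, a stop bar at the +y end, a magnifier over the +y half held by an upright 16 mm post at x 120, y 95 mm, 170 mm tall. Origin: centre of the base's underside; yaw up to 0.2 rad either way.
- tray (a joint): How far the blue tray has slid along the station's +y, in m: 0 is fully out, 0.170 is home at its stop under the magnifier. It starts between 0 and 0.03. It stays where it is left; pushing takes about 2 N plus 4 N per m/s.
- tray_in (a point): Centre of the blue tray's inner floor, 22.5 mm above the table. The tray is 130 by 130 mm outside, with 4 mm walls whose tops stand 38 mm above this point; axes as the station's. At joint value 0 it lies 82 mm towards the station's -y from the station's origin.
- tray_push (a point): Middle of the top edge of the tray's yellow upright push plate on its -y side: 50 mm wide (station x), 12 mm thick (y), from 22 to 68 mm above the table; this point is 68.5 mm above the table. A 27 mm gap, bridged by a low strip, lies between plate and tray wall. Push the plate's -y face towards the station's +y.
- paint_jar: Green glass paint jar with red cap, 40 mm across, 50 mm high, loose; a bystander. Origin: centre of its underside.
- glue_bottle: Amber glue bottle with black cap, 36 mm across, 75 mm high, loose; a bystander. Origin: centre of its underside.
- pliers: Pliers lying flat, one yellow and one black grip, 150 mm long by 74 mm wide, 14 mm high, loose; a bystander. Origin: under the pivot; x towards the jaws, the grips reaching 97 mm towards -x.
- lens (a point): Centre of the magnifier's level glass, 165 mm above the table; its white ring is 86 mm across and 14 mm thick. A bar runs from the ring to the post on the +x side. Axes as the station's.

How it is judged (in metres and radians):
On the way, in this order (a step that is already met when the one before it is completed fails the run):
1. all four wheels are in the tray, poured from the tipped cup, the tray not yet pushed under the magnifier (x of wheel0 in the frame of tray_in between -0.064 and 0.064 m and y of wheel0 in the frame of tray_in between -0.064 and 0.064 m and z of wheel0 in the frame of tray_in between -0.01 and 0.045 m and x of wheel1 in the frame of tray_in between -0.064 and 0.064 m and y of wheel1 in the frame of tray_in between -0.064 and 0.064 m and z of wheel1 in the frame of tray_in between -0.01 and 0.045 m and x of wheel2 in the frame of tray_in between -0.064 and 0.064 m and y of wheel2 in the frame of tray_in between -0.064 and 0.064 m and z of wheel2 in the frame of tray_in between -0.01 and 0.045 m and x of wheel3 in the frame of tray_in between -0.064 and 0.064 m and y of wheel3 in the frame of tray_in between -0.064 and 0.064 m and z of wheel3 in the frame of tray_in between -0.01 and 0.045 m and angle between cup's own z axis and vertical above 0.6 rad and value of joint tray below 0.1 m), for 0.1 s.
2. the empty cup stands upright on the coaster, released, before the tray is pushed home (horizontal distance between cup and coaster below 0.03 m and angle between cup's own z axis and vertical below 0.1 rad and height (world z) of cup between 0.001 and 0.008 m and contact force between the fingers and cup below 0.1 N and linear speed of cup below 0.03 m/s and value of joint tray below 0.1 m), for 0.2 s.
At the end, for the whole second after the job is handed in: All four wheels lie inside the blue tray, the tray is home under the magnifier (joint above 0.163 of 0.170 m), and the cup stands at rest, upright within 0.1 rad, on the coaster with its axis within 30 mm of the coaster's centre (x of wheel0 in the frame of tray_in between -0.064 and 0.064 m and y of wheel0 in the frame of tray_in between -0.064 and 0.064 m and z of wheel0 in the frame of tray_in between -0.01 and 0.045 m and x of wheel1 in the frame of tray_in between -0.064 and 0.064 m and y of wheel1 in the frame of tray_in between -0.064 and 0.064 m and z of wheel1 in the frame of tray_in between -0.01 and 0.045 m and x of wheel2 in the frame of tray_in between -0.064 and 0.064 m and y of wheel2 in the frame of tray_in between -0.064 and 0.064 m and z of wheel2 in the frame of tray_in between -0.01 and 0.045 m and x of wheel3 in the frame of tray_in between -0.064 and 0.064 m and y of wheel3 in the frame of tray_in between -0.064 and 0.064 m and z of wheel3 in the frame of tray_in between -0.01 and 0.045 m and horizontal distance between cup and coaster below 0.03 m and angle between cup's own z axis and vertical below 0.1 rad and height (world z) of cup between 0.001 and 0.008 m and contact force between the fingers and cup below 0.1 N and linear speed of cup below 0.03 m/s and value of joint tray above 0.163 m); the robot touches nothing.
It fails at once if the paint jar is moved more than 30 mm (distance of paint_jar from where it was at the start of the episode above 0.03 m).
It fails at once if the glue bottle is moved more than 30 mm (distance of glue_bottle from where it was at the start of the episode above 0.03 m).
It fails at once if the pair of pliers is moved more than 30 mm (distance of pliers from where it was at the start of the episode above 0.03 m).
It fails at once if the cup is dropped (falls freely faster than 0.6 m/s near the table) instead of set down (linear speed of cup above 0.6 m/s and height (world z) of cup below 0.04 m and contact force between the fingers and cup below 0.1 N).
It also fails if it takes over 69 s, if anything falls off the work surface, if the arm or the gripper's body presses on something with over 40 N, if the wrist force passes 120 N, or if a joint passes its speed limit or range.

## Working session

There is one attempt and no reset: what is moved stays moved. The work goes in short steps, Python scripts to look and compute and a tool call to move; the robot and the scene stay as the last step left them, time stands still between calls to the robot, and variables do not carry over. Pictures are saved under pics/ and viewed, at most 10 in all, crops included, and the job is handed in when it is done.

Besides the shell and the picture viewer there is one more tool, called after "Emit:" by a JSON object that holds its "op" and its "data", one argument or row to a line. carry_out: Moves the arm, as the interface text tells. Its arguments: {"type":"object","properties":{"series":{"type":"array","items":{"type":"array","items":{"type":"number"}}}},"required":["series"]}

```bash
ls; mkdir -p pics; cat > h.py <<'E'
import numpy as np, cv2
from cell import env
def cloud(name):
    s=env.state(); im,d=env.read_camera(name); c=env.get_calibration(name); K=c["intrinsics"]
    v,u=np.mgrid[0:480,0:640]
    P=np.stack([(u-K[0][2])/K[0][0]*d,-(v-K[1][2])/K[1][1]*d,-d],-1)
    T=np.array(c["cam_to_world"]); return im,d,P@T[:3,:3].T+T[:3,3]
E
python3 - <<'E'
from h import *
s=env.state(); print({k:np.round(v,3) for k,v in s.items()})
for n in("scene","side"):
    im,d,P=cloud(n); np.savez(n,im=im,d=d,P=P); cv2.imwrite(f"pics/{n}0.png",im[...,::-1])
    c=env.get_calibration(n); print(n,np.round(c["cam_to_world"],2).tolist(),list(c))
print(env.get_calibration("wrist"))
E
```

```text
pics
{'t': np.float64(0.0), 'joints': array([ 1.211,  0.492,  1.559,  0.   ,  1.092, -0.106]), 'qvel': array([0.   , 0.001, 0.001, 0.001, 0.001, 0.   ]), 'tau': array([-2.0000e-03, -6.1260e+01, -2.5817e+01,  6.9000e-02,  4.8000e-02,
       -0.0000e+00]), 'eef_pos': array([156.902, 604.954, 404.185]), 'tcp_rot': array([-3.141, -0.   ,  2.888]), 'ft_force': array([0.562, 0.131, 0.204]), 'moment': array([ 0.013, -0.005,  0.002]), 'grip_force': np.float64(0.0), 'opening': np.float64(1.0)}
scene [[-0.85, -0.44, 0.28, 930.42], [0.52, -0.71, 0.48, 706.64], [-0.01, 0.56, 0.83, 1214.24], [0.0, 0.0, 0.0, 1.0]] ['intrinsics', 'cam_to_world']
side [[0.84, 0.4, -0.36, 168.99], [-0.54, 0.64, -0.55, -586.15], [0.01, 0.66, 0.75, 1014.18], [0.0, 0.0, 0.0, 1.0]] ['intrinsics', 'cam_to_world']
{'intrinsics': array([[371.64829954,   0.        , 319.8610481 ],
       [  0.        , 371.64829954, 240.29357502],
       [  0.        ,   0.        ,   1.        ]]), 'T_tool_cam': array([[ 5.99878183e-04,  9.70772348e-01,  2.40001435e-01,
         6.73677353e+01],
       [ 9.99999769e-01, -6.58805050e-04,  1.65297682e-04,
        -6.16108199e-01],
       [ 3.18580576e-04,  2.40001280e-01, -9.70772519e-01,
         2.07708713e+01],
       [ 0.00000000e+00,  0.00000000e+00,  0.00000000e+00,
         1.00000000e+00]])}
```

View pics/scene0.png

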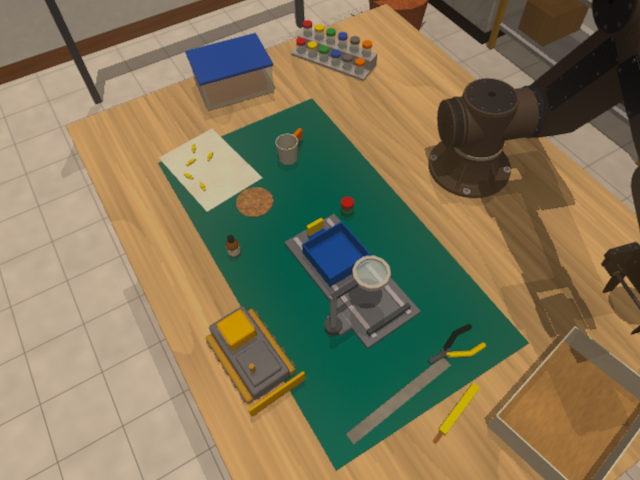

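View pics/side0.png

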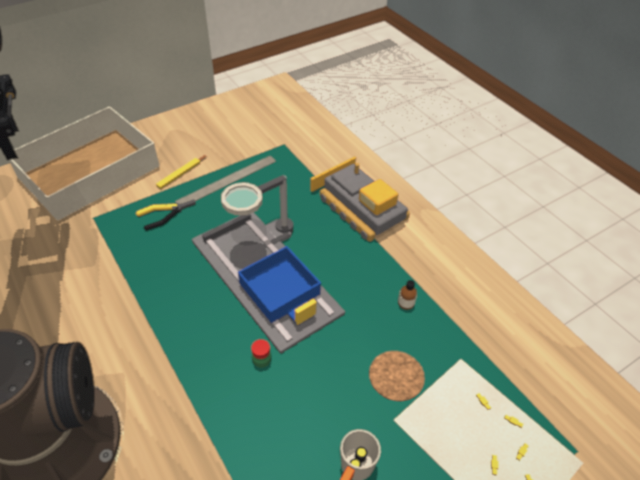

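The scene view shows the cup at (288,150) with its handle at (298,133), and the coaster at (255,202). The jar is at (347,205), the glue at (233,246), the tray at (336,250), the plate at (316,226), the post at (334,325) and the pliers at (455,348). The side view agrees: cup at (360,455), coaster at (397,375).

```bash
cat > m.py <<'E'
from h import *
for n in("scene","side"):
    z=np.load(n+".npz"); im,P=z["im"],z["P"]; hsv=cv2.cvtColor(im,cv2.COLOR_RGB2HSV); H,S,V=[hsv[...,i].astype(int) for i in range(3)]
    X,Y,Z=P[...,0],P[...,1],P[...,2]; ok=(z["d"]>0)&(X>250)&(X<1000)&(abs(Y)<600)
    def rep(l,m):
        q=P[ok&m]
        if len(q)<5: print(n,l,len(q));return
        r=cv2.minAreaRect(q[:,:2].astype(np.float32))
        print(n,l,len(q),"mean",q.mean(0).round(1),"rect",np.round(r[0],1),np.round(r[1],1),round(r[2],1),"z",np.percentile(q[:,2],[1,99]).round(1))
    rep("blue tray",(H>105)&(H<125)&(S>150)&(V>60)&(X<800)&(Z>12)&(Z<80)&(abs(Y)<250))
    rep("tray top",(H>105)&(H<125)&(S>120)&(Z>54)&(Z<66)&(abs(Y)<250))
    rep("plate",(H>20)&(H<33)&(S>150)&(Z>25)&(Z<90)&(X<700)&(Y<100))
    rep("orange handle",(H>4)&(H<18)&(S>170)&(Z>25)&(Z<70)&(Y<-200))
    rep("cup rim",(S<90)&(Z>64)&(Z<80)&(Y<-200)&(X<700))
    rep("coaster",(H<20)&(S>60)&(Z>0)&(Z<12)&(Y<-100)&(Y>-350)&(X>450)&(X<700))
    rep("jarcap",((H<5)|(H>174))&(S>170)&(Z>30)&(Z<60))
    rep("glue",(Z>60)&(Z<82)&(Y<0)&(Y>-220)&(X>600)&(X<760))
    rep("post/lens",(Z>150)&(Z<190)&(Y<300)&(Y>0))
    rep("base",(S<60)&(Z>7)&(Z<19)&(Y<330)&(Y>-150)&(X<760))
E
python3 m.py
```

```text
scene blue tray 2374 mean [528.5  66.4  33.5] rect [530.   63.2] [133.1 157.9] 3.1 z [18.4 64.5]
scene tray top 356 mean [536.3  76.5  59.9] rect [529.6  75.3] [132.8 134.2] 2.6 z [54.7 65.7]
scene plate 175 mean [534.7 -24.9  56.6] rect [ 481.9 -169.7] [345.8  45.4] 70.2 z [30.6 75. ]
scene orange handle 66 mean [ 398.9 -349.6   56.1] rect [ 401.2 -350.9] [32.9 13.9] 25.8 z [30.2 68.5]
scene cup rim 126 mean [ 454.7 -326.9   70. ] rect [ 455.3 -325.4] [64.5 70.8] 1.5 z [64.2 77.7]
scene coaster 812 mean [ 622.9 -222.7    5. ] rect [ 581.3 -262.3] [226.2 107.8] 41.6 z [ 0.3 11. ]
scene jarcap 122 mean [414.7 -45.8  49.2] rect [414.  -49.3] [35.3 36.1] 4.7 z [36.9 56.7]
scene glue 47 mean [751.8 -93.3  72.6] rect [751.9 -94.9] [16.3 19.2] 16.9 z [61.4 80.2]
scene post/lens 1315 mean [547.2 233.6 169.1] rect [562.4 221.7] [ 89.9 153.4] 74.5 z [158.6 176.6]
scene base 3784 mean [544.4 204.   13.4] rect [552.8 137.9] [226.5 380.5] 3.3 z [ 7.7 18.7]
side blue tray 3501 mean [530.9  75.9  33.5] rect [528.3  62.8] [130.  149.1] 3.8 z [18.  62.1]
side tray top 541 mean [521.6  65.6  58.6] rect [527.7  71.9] [130.  133.6] 3.8 z [54.1 63.7]
side plate 343 mean [518.4 -84.1  49.4] rect [ 490.5 -175.3] [332.1  44.6] 73.8 z [25.9 70.5]
side orange handle 109 mean [ 413.3 -348.9   63.1] rect [ 413.1 -349.2] [24.9 13.4] 25.1 z [56.4 67.3]
side cup rim 321 mean [ 455.1 -327.    69.9] rect [ 453.9 -328.6] [67.  66.5] 55.4 z [64.1 74.7]
side coaster 2028 mean [ 622.8 -228.3    3.7] rect [ 624.1 -227.2] [108.3 108.2] 72.6 z [0.3 7.7]
side jarcap 242 mean [411.2 -55.1  48.6] rect [411.7 -53.4] [35.2 31.4] 59.7 z [38.7 53.3]
side glue 78 mean [ 749.2 -100.8   71.6] rect [750.2 -99.4] [16.6 19. ] 15.2 z [60.8 77.6]
side post/lens 1318 mean [546.1 227.6 167.2] rect [559.9 241.6] [154.3  90.9] 23.5 z [155.2 174.4]
side base 5491 mean [518.5 132.5  12.2] rect [593.3 101.4] [304.5 457.3] 3.7 z [ 7.5 18.6]
```

```bash
cat > plan.py <<'E'
import numpy as np
# pose: grasp point x,y,z (mm), yaw of tool x (rad), tool pointing down
def rows(c,targets):
    c=np.array(c,float); s,k=np.sin(c[3]),np.cos(c[3])
    R=np.array([[k,s,0],[s,-k,0],[0,0,-1]])
    for t in targets:
        d=R.T@(np.array(t[:3])-c[:3])/1000
        print([*(float(v) for v in d.round(4)),round(float(-np.degrees(t[3]-c[3])),1)])
def cmd(c,row):   # commanded pose after a row
    s,k=np.sin(c[3]),np.cos(c[3]); R=np.array([[k,s,0],[s,-k,0],[0,0,-1]])
    return np.r_[np.array(c[:3])+R@(np.array(row[:3])*1000), c[3]-np.radians(row[3])]
E
python3 - <<'E'
from plan import *
rows([156.903,604.985,404.761-171,2.888],[[550,150,250,1.6],[402.4,-351.5,150,.436],[402.4,-351.5,46,.436]])
E
```

```text
[-0.4947, -0.3418, -0.0162, 73.8]
[-0.4776, -0.8643, 0.0838, 140.5]
[-0.4776, -0.8643, 0.1878, 140.5]
```

Emit:
{"op": "carry_out", "data": {
  "series": [
    [-0.495,-0.342,-0.016,74,1],
    [-0.495,-0.342,-0.016,74,1],
    [-0.495,-0.342,-0.016,74,1],
    [-0.495,-0.342,-0.016,74,1],
    [-0.495,-0.342,-0.016,74,1],
    [-0.495,-0.342,-0.016,74,1],
    [-0.495,-0.342,-0.016,74,1],
    [-0.495,-0.342,-0.016,74,1],
    [-0.495,-0.342,-0.016,74,1],
    [-0.478,-0.864,0.084,140.5,1],
    [-0.478,-0.864,0.084,140.5,1],
    [-0.478,-0.864,0.084,140.5,1],
    [-0.478,-0.864,0.084,140.5,1],
    [-0.478,-0.864,0.084,140.5,1],
    [-0.478,-0.864,0.084,140.5,1],
    [-0.478,-0.864,0.084,140.5,1],
    [-0.478,-0.864,0.084,140.5,1],
    [-0.478,-0.864,0.084,140.5,1],
    [-0.478,-0.864,0.084,140.5,1],
    [-0.478,-0.864,0.084,140.5,1]
  ]
}}

```text
t: 2.6
eef_pos: [402.5, -351.1, 320.4]
tcp_rot: [-3.141, 0.0, 0.435]
ft_force: [-0.1, 0.6, -0.8]
opening: 0.999
grip_force: 0.0
```

```bash
cat >> h.py <<'E'
from scipy.spatial.transform import Rotation as Ro
def wcloud():
    s=env.state(); im,d=env.read_camera("wrist"); c=env.get_calibration("wrist"); K=np.array(c["intrinsics"])
    v,u=np.mgrid[0:480,0:640]; a=(u-K[0,2])/K[0,0]; b=(v-K[1,2])/K[1,1]; r=np.hypot(a,b)+1e-9
    k=np.tan(np.minimum(r,1.5))/r
    P=np.stack([a*k*d,-b*k*d,-d],-1); T=np.array(c["T_tool_cam"]); P=P@T[:3,:3].T+T[:3,3]
    R=Ro.from_euler("xyz",s["tcp_rot"]).as_matrix(); return im,d,P@R.T+np.array(s["eef_pos"])
E
python3 - <<'E'
from h import *
im,d,P=wcloud(); cv2.imwrite("pics/w1.png",im[...,::-1])
h=cv2.cvtColor(im,cv2.COLOR_RGB2HSV).astype(int); Z=P[...,2]
near=(abs(P[...,0]-440)<120)&(abs(P[...,1]+335)<110)&(d>0)
m=near&(h[...,0]>4)&(h[...,0]<18)&(h[...,1]>170)&(Z>55)&(Z<72); q=P[m]
print(len(q),q.mean(0),cv2.minAreaRect(q[:,:2].astype(np.float32)))
m=near&(h[...,1]<90)&(Z>67)&(Z<77); q=P[m]; print(len(q),cv2.minEnclosingCircle(q[:,:2].astype(np.float32)),np.median(q[:,2]))
E
```

```text
1156 [ 403.31917317 -352.73786611   62.93970931] ((402.9976501464844, -352.9104919433594), (41.39535903930664, 13.544167518615723), 27.1500301361084)
1848 ((452.6625671386719, -327.365478515625), 34.132568359375) 70.95340058021819
```

View pics/w1.png

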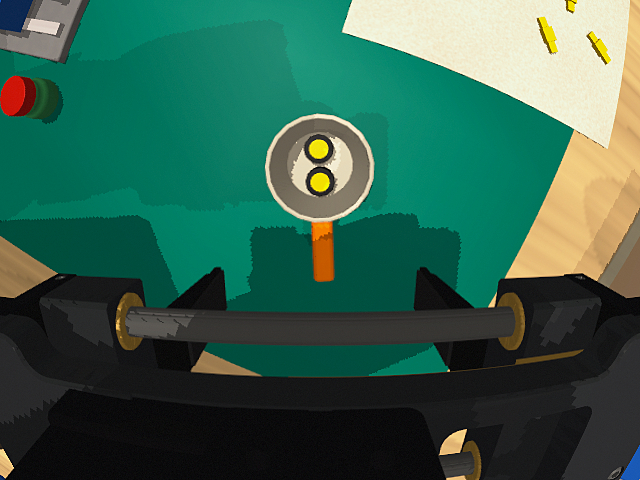

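The wrist view shows the cup mouth centred near (320,165), with two of the wheels visible, and the handle at (322,250). That puts the cup yaw at 27.1°.

```bash
python3 - <<'E'
from plan import *
c=cmd([156.903,604.985,404.761-171,2.888],[-.478,-.864,.084,140.5]); print(c)
rows(c,[[401.1,-353.8,100,.473],[401.1,-353.8,47,.473],[401.1,-353.8,200,.473]])
E
```

```text
[ 402.85209558 -351.30420436  149.761         0.4358124 ]
[-0.0026, 0.0015, 0.0498, -2.1]
[-0.0026, 0.0015, 0.1028, -2.1]
[-0.0026, 0.0015, -0.0502, -2.1]
```

Emit:
{"op": "carry_out", "data": {
  "series": [
    [-0.003,0.0015,0.05,-2,1],
    [-0.003,0.0015,0.103,-2,1],
    [-0.003,0.0015,0.103,-2,1],
    [-0.003,0.0015,0.103,-2,1],
    [-0.003,0.0015,0.103,-2,0],
    [-0.003,0.0015,0.103,-2,0],
    [-0.003,0.0015,0.103,-2,0],
    [-0.003,0.0015,0.103,-2,0],
    [-0.003,0.0015,0.103,-2,0],
    [-0.003,0.0015,0.103,-2,0],
    [-0.003,0.0015,0.103,-2,0],
    [-0.003,0.0015,0.103,-2,0]
  ]
}}

```text
t: 4.15
eef_pos: [400.6, -354.0, 217.6]
tcp_rot: [-3.141, -0.0, 0.471]
ft_force: [-0.8, 0.3, -0.2]
opening: 0.217
grip_force: 0.0
```

Emit:
{"op": "carry_out", "data": {
  "series": [
    [0,0,0,0,0],
    [0,0,0,0,0],
    [0,0,0,0,0],
    [0,0,-0.02,0,0],
    [0,0,-0.06,0,0],
    [0,0,-0.12,0,0],
    [0,0,-0.15,0,0],
    [0,0,-0.15,0,0],
    [0,0,-0.15,0,0]
  ]
}}

```text
t: 5.28
eef_pos: [400.4, -353.8, 366.6]
tcp_rot: [-3.14, 0.0, 0.47]
ft_force: [0.4, 0.4, -2.1]
opening: 0.144
grip_force: 30.0
```

```bash
python3 - <<'E'
from plan import *
c=cmd([156.903,604.985,404.761-171,2.888],[-.478,-.864,.084,140.5])
c=cmd(c,[-.003,.0015,.103,-2]); c=cmd(c,[0,0,-.15,0]); print(c.tolist())
a=.058; n=np.array([np.cos(a),np.sin(a)]); t=np.array([-n[1],n[0]])
W=np.array([528.8,73.6])+65*n-8*t; print(W)
G0=W+115*n
rows(c,[[560,-260,198,1.6],[*G0,198,a+np.pi]])
E
```

```text
[400.7657339198118, -353.9304364603472, 196.76100000000002, 0.4707189859878533]
[594.15444054  69.38133887]
[0.1845, -0.0115, -0.0012, -64.7]
[0.4697, -0.2434, -0.0012, -156.4]
```

Emit:
{"op": "carry_out", "data": {
  "series": [
    [0.05,-0.003,0,-10,0],
    [0.1,-0.006,0,-20,0],
    [0.14,-0.01,0,-30,0],
    [0.18,-0.012,0,-40,0],
    [0.2,-0.03,0,-50,0],
    [0.23,-0.05,0,-60,0],
    [0.26,-0.08,0,-70,0],
    [0.3,-0.1,0,-80,0],
    [0.33,-0.13,0,-90,0],
    [0.36,-0.15,0,-100,0],
    [0.39,-0.18,0,-110,0],
    [0.42,-0.2,0,-120,0],
    [0.45,-0.22,0,-130,0],
    [0.47,-0.243,0,-140,0],
    [0.47,-0.243,0,-150,0],
    [0.47,-0.243,0,-156.4,0],
    [0.47,-0.243,0,-156.4,0],
    [0.47,-0.243,0,-156.4,0]
  ]
}}

```text
t: 7.52
eef_pos: [709.4, 75.6, 366.5]
tcp_rot: [3.141, -0.002, -3.086]
ft_force: [0.2, 0.2, -2.2]
opening: 0.143
grip_force: 30.0
```

```bash
cat > q.py <<'E'
from h import *
import sys
im,d,P=cloud("scene"); cv2.imwrite(f"pics/{sys.argv[1]}.png",cv2.resize(im[110:350,180:500,::-1],(800,600)))
im,d,P=cloud("side"); cv2.imwrite(f"pics/{sys.argv[1]}s.png",cv2.resize(im[120:400,150:470,::-1],(800,600)))
h=cv2.cvtColor(im,cv2.COLOR_RGB2HSV).astype(int)
m=(h[...,0]>4)&(h[...,0]<17)&(h[...,1]>180)&(P[...,0]<700)&(P[...,0]>350)&(P[...,2]>40)&(P[...,1]>-60)&(P[...,1]<180); print("handle",m.sum(),P[m].mean(0) if m.any() else 0)
E
python3 - <<'E'
from plan import *
c=[400.7657339198118, -353.9304364603472, 196.761,0.4707189859878533]
c=cmd(c,[.47,-.243,0,-156.4]); print(c.tolist())
a=c[3]-np.pi; n=np.array([np.cos(a),np.sin(a)]); W=np.array([594.15,69.4])
r=np.array([87.5,-39])
print("approach"); L=[[*(W+97*n),99.5,c[3]]]
for th in np.radians(np.arange(0,121,8)):
    x=-(r[0]*np.cos(th)+r[1]*np.sin(th)); z=r[0]*np.sin(th)-r[1]*np.cos(th)
    L.append([*(W-x*n),60.5+z,c[3]])
rows(c,L)
E
```

```text
[709.4425722067372, 75.7992570740737, 196.761, 3.200413936106985]
approach
[0.0185, 0.0004, 0.0973, -0.0]
[0.028, 0.0004, 0.0973, -0.0]
[0.0342, 0.0004, 0.0855, -0.0]
[0.0421, 0.0004, 0.0747, -0.0]
[0.0514, 0.0004, 0.065, -0.0]
[0.0619, 0.0004, 0.0568, -0.0]
[0.0735, 0.0004, 0.0501, -0.0]
[0.0859, 0.0004, 0.0451, -0.0]
[0.0989, 0.0004, 0.0419, -0.0]
[0.1122, 0.0004, 0.0405, -0.0]
[0.1255, 0.0004, 0.041, -0.0]
[0.1387, 0.0004, 0.0433, -0.0]
[0.1514, 0.0004, 0.0475, -0.0]
[0.1634, 0.0004, 0.0533, -0.0]
[0.1745, 0.0004, 0.0608, -0.0]
[0.1844, 0.0004, 0.0697, -0.0]
[0.193, 0.0004, 0.08, -0.0]
```

Emit:
{"op": "carry_out", "data": {
  "series": [
    [0.01,0,0.05,0,0],
    [0.018,0,0.097,0,0],
    [0.018,0,0.097,0,0],
    [0.028,0,0.097,0,0],
    [0.034,0,0.086,0,0],
    [0.042,0,0.075,0,0],
    [0.051,0,0.065,0,0],
    [0.062,0,0.057,0,0],
    [0.062,0,0.057,0,0]
  ]
}}

```text
t: 8.65
eef_pos: [646.8, 72.0, 311.8]
tcp_rot: [3.142, 0.001, -3.083]
ft_force: [0.4, 0.0, -1.5]
opening: 0.148
grip_force: 30.0
```

```bash
python3 q.py p2
```

```text
handle 44 [634.66639645  65.6751     148.97075508]
```

View pics/p2.png

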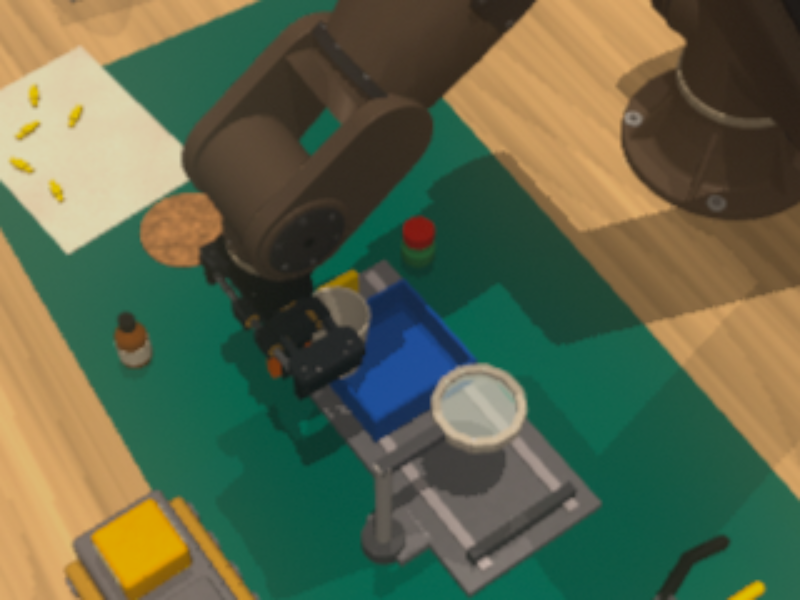

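The scene crop shows the cup, mouth at (345,310), starting to tip over the tray's +x wall. I'll carry on along the arc.

Emit:
{"op": "carry_out", "data": {
  "series": [
    [0.0115,0,-0.007,0,0],
    [0.024,0,-0.012,0,0],
    [0.037,0,-0.015,0,0],
    [0.05,0,-0.016,0,0],
    [0.0635,0,-0.016,0,0],
    [0.077,0,-0.0135,0,0],
    [0.089,0,-0.009,0,0],
    [0.101,0,-0.0035,0,0],
    [0.1125,0,0.004,0,0],
    [0.1125,0,0.004,0,0],
    [0.1125,0,0.004,0,0]
  ]
}}

```text
t: 10.12
eef_pos: [535.5, 65.5, 306.8]
tcp_rot: [3.142, 0.001, -3.083]
ft_force: [-0.6, -0.1, -1.1]
opening: 0.146
grip_force: 30.0
```

```bash
python3 q.py p3; python3 - <<'E'
from h import *
im,d,P=wcloud(); cv2.imwrite("pics/w3.png",im[...,::-1])
E
```

```text
handle 54 [521.99477491  58.2952783  143.51966721]
```

View pics/p3s.png

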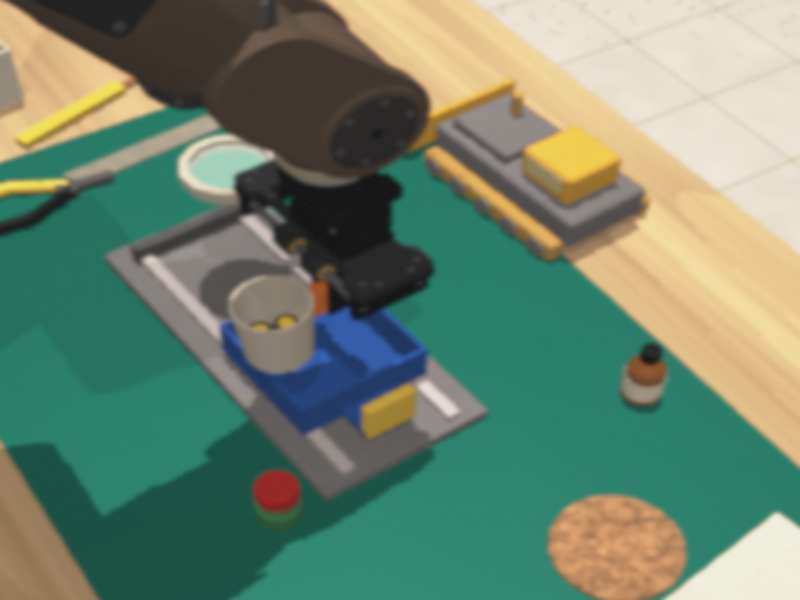

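The side crop shows the cup still upright, mouth at (272,300), hovering over the tray. It cleared the wall without engaging it. I'll go back and engage lower, watching the force.

Emit:
{"op": "carry_out", "data": {
  "series": [
    [-0.06,0,0,0,0],
    [-0.12,0,0,0,0],
    [-0.16,0,0,0,0],
    [-0.16,0,0,0,0],
    [-0.16,0,0.025,0,0],
    [-0.16,0,0.042,0,0],
    [-0.16,0,0.042,0,0],
    [-0.155,0,0.042,0,0],
    [-0.15,0,0.042,0,0],
    [-0.145,0,0.042,0,0],
    [-0.142,0,0.042,0,0],
    [-0.142,0,0.042,0,0]
  ]
}}

```text
t: 11.78
eef_pos: [677.5, 73.8, 265.8]
tcp_rot: [-3.142, 0.005, -3.083]
ft_force: [5.9, 1.6, -0.7]
opening: 0.148
grip_force: 30.0
```

Emit:
{"op": "carry_out", "data": {
  "series": [
    [0.004,0,0,0,0],
    [0.008,0,0,0,0],
    [0.008,0,0,0,0]
  ]
}}

```text
t: 12.15
eef_pos: [672.3, 73.4, 268.7]
tcp_rot: [-3.141, 0.019, -3.084]
ft_force: [24.4, 2.0, 5.3]
opening: 0.146
grip_force: 30.0
```

Emit:
{"op": "carry_out", "data": {
  "series": [
    [0.004,0,0,0,0],
    [0.008,0,0,0,0],
    [0.008,0,0,0,0]
  ]
}}

```text
t: 12.52
eef_pos: [666.4, 73.0, 271.5]
tcp_rot: [-3.141, 0.03, -3.084]
ft_force: [35.8, 4.5, 15.3]
opening: 0.146
grip_force: 30.0
```

```bash
python3 q.py p4; python3 -c "
from h import *
s=env.state();print(s['ft_force'],s['eef_pos'])
im,d,P=wcloud(); cv2.imwrite('pics/w4.png',im[...,::-1])"
```

```text
handle 25 [659.39491612  66.91451882 110.44141971]
[36.02539727  3.25045132 16.8103782 ] [666.45760614  72.96587963 271.42170777]
```

View pics/w4.png

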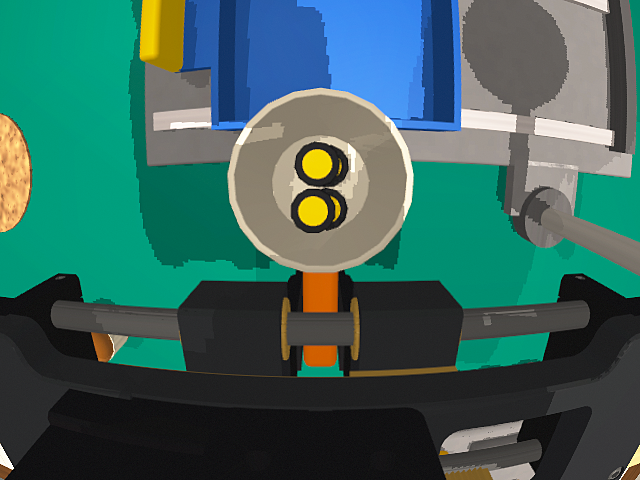

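The wrist view shows the cup mouth at (320,180), pressed on the tray wall and barely tilted, at 36 N. The firm grip resists pivoting, so I'll back off and see whether the opening command modulates the grip force.

Emit:
{"op": "carry_out", "data": {
  "series": [
    [-0.015,0,0,0,0],
    [-0.025,0,-0.02,0,0],
    [-0.025,0,-0.05,0,0],
    [-0.025,0,-0.08,0,0],
    [-0.025,0,-0.08,0,0.12],
    [-0.025,0,-0.08,0,0.12],
    [-0.025,0,-0.08,0,0.12]
  ]
}}

```text
t: 13.55
eef_pos: [685.7, 74.3, 343.3]
tcp_rot: [3.141, -0.002, -3.083]
ft_force: [0.1, -0.1, -1.0]
opening: 0.145
grip_force: 30.0
```

```bash
cat > tilt.py <<'E'
from h import *
# cup tilt: plane of the yellow hubs' top faces is unreliable, so fit the rim: light-grey cup pixels, upper envelope
im,d,P=wcloud(); s=env.state(); R=Ro.from_euler("xyz",s["tcp_rot"]).as_matrix()
Q=(P-np.array(s["eef_pos"]))@R        # tool frame
h=cv2.cvtColor(im,cv2.COLOR_RGB2HSV).astype(int)
m=(d>0)&(h[...,0]>4)&(h[...,0]<17)&(h[...,1]>150)&(abs(Q[...,1])<9)&(Q[...,2]>100)&(Q[...,2]<215)&(Q[...,0]>-30)&(Q[...,0]<70)
print("handle",m.sum(), [np.round(Q[m][:,i].min(),1) for i in (0,2)],[np.round(Q[m][:,i].max(),1) for i in (0,2)])
if m.sum()>20: print("slope z/x",np.polyfit(Q[m][:,0],Q[m][:,2],1))
m=(d>0)&(h[...,1]<80)&(abs(Q[...,1])<6)&(Q[...,2]>80)&(Q[...,2]<260)&(Q[...,0]>5)&(Q[...,0]<140)
q=Q[m]; q=q[np.argsort(q[:,0])]
for a in range(10,140,6):
    k=q[(q[:,0]>=a)&(q[:,0]<a+6)]
    if len(k): print(a,len(k),k[:,2].min().round(1),k[:,2].max().round(1))
E
python3 tilt.py; python3 -c "
from cell import env
s=env.state();print(s['opening'],s['grip_force'])"
```

```text
handle 2045 [np.float64(-19.3), np.float64(149.3)] [np.float64(21.4), np.float64(186.3)]
slope z/x [1.02748559e-01 1.54986182e+02]
22 1971 80.0 218.4
28 1132 93.8 207.0
34 76 192.9 196.0
40 67 193.7 196.7
46 245 194.1 221.8
52 198 194.4 209.1
58 24 196.1 198.1
64 56 196.4 199.6
70 245 196.2 224.0
76 391 185.4 222.2
82 732 154.5 192.2
88 206 154.2 157.8
0.14506266586231703 29.99981850385666
```

Emit:
{"op": "carry_out", "data": {
  "series": [
    [0,0,0,0,0.14],
    [0,0,0,0,0.14],
    [0,0,0,0,0.14]
  ]
}}

```text
t: 13.98
eef_pos: [685.9, 74.3, 344.7]
tcp_rot: [3.142, -0.0, -3.083]
ft_force: [0.6, -1.0, -0.7]
opening: 0.148
grip_force: 30.0
```

```bash
python3 - <<'E'
import numpy as np
for th in range(6,125,6):
    t=np.radians(th); D=81*np.cos(t)-37*np.sin(t); h=81*np.sin(t)+37*np.cos(t)
    print(th,round((92-D)/1000,3),round((113.3-h)/1000,3))
E
```

```text
6 0.015 0.068
12 0.02 0.06
18 0.026 0.053
24 0.033 0.047
30 0.04 0.041
36 0.048 0.036
42 0.057 0.032
48 0.065 0.028
54 0.074 0.026
60 0.084 0.025
66 0.093 0.024
72 0.102 0.025
78 0.111 0.026
84 0.12 0.029
90 0.129 0.032
96 0.137 0.037
102 0.145 0.042
108 0.152 0.048
114 0.159 0.054
120 0.165 0.062
```

Emit:
{"op": "carry_out", "data": {
  "series": [
    [0,0,0.04,0,0],
    [0,0,0.068,0,0],
    [0.007,0,0.068,0,0],
    [0.015,0,0.068,0,0],
    [0.015,0,0.068,0,0],
    [0.02,0,0.06,0,0],
    [0.026,0,0.053,0,0],
    [0.033,0,0.047,0,0],
    [0.033,0,0.047,0,0]
  ]
}}

```text
t: 15.1
eef_pos: [652.6, 72.4, 299.0]
tcp_rot: [3.142, 0.001, -3.083]
ft_force: [-0.6, 0.3, -1.8]
opening: 0.145
grip_force: 30.0
```

```bash
python3 tilt.py | head -2
```

```text
handle 2323 [np.float64(-20.5), np.float64(129.0)] [np.float64(20.9), np.float64(163.2)]
slope z/x [  0.28340826 154.56117344]
```

```bash
python3 - <<'E'
import numpy as np
for th in range(16,125,6):
    t=np.radians(th); a,b=79,36; D=a*np.cos(t)-b*np.sin(t); h=a*np.sin(t)+b*np.cos(t)
    print(th,round((59-D)/1000,3),round((66.3-h)/1000,3))
E
```

```text
16 -0.007 0.01
22 -0.001 0.003
28 0.006 -0.003
34 0.014 -0.008
40 0.022 -0.012
46 0.03 -0.016
52 0.039 -0.018
58 0.048 -0.02
64 0.057 -0.02
70 0.066 -0.02
76 0.075 -0.019
82 0.084 -0.017
88 0.092 -0.014
94 0.1 -0.01
100 0.108 -0.005
106 0.115 0.0
112 0.122 0.007
118 0.128 0.013
124 0.133 0.021
```

Emit:
{"op": "carry_out", "data": {
  "series": [
    [-0.03,0,-0.01,0,0],
    [-0.03,0,0.011,0,0],
    [-0.018,0,0.011,0,0],
    [-0.007,0,0.011,0,0],
    [-0.007,0,0.011,0,0],
    [-0.001,0,0.005,0,0],
    [0.006,0,-0.001,0,0],
    [0.006,0,-0.001,0,0]
  ]
}}

```text
t: 16.15
eef_pos: [647.2, 72.0, 300.6]
tcp_rot: [-3.141, 0.004, -3.083]
ft_force: [5.6, -0.9, -0.3]
opening: 0.142
grip_force: 33.2
```

```bash
python3 tilt.py | head -2
```

```text
handle 2420 [np.float64(-21.7), np.float64(146.0)] [np.float64(20.0), np.float64(187.7)]
slope z/x [  0.3864665 154.9069568]
```

```bash
cat > arc.py <<'E'
import numpy as np,sys
D0,h0,a,b,t0,t1,st=map(float,sys.argv[1:8])
for th in np.arange(t0,t1+.1,st):
    t=np.radians(th); D=a*np.cos(t)-b*np.sin(t); h=a*np.sin(t)+b*np.cos(t)
    print(th,round((D0-D)/1000,4),round((h0-h)/1000,4),"D,h",round(D,1),round(h,1))
E
python3 arc.py 53 67.3 95 28 21 21 5;python3 arc.py 53 67.3 78 28 21 60 5
```

```text
21.0 -0.0257 0.0071 D,h 78.7 60.2
21.0 -0.0098 0.0132 D,h 62.8 54.1
26.0 -0.0048 0.0079 D,h 57.8 59.4
31.0 0.0006 0.0031 D,h 52.4 64.2
36.0 0.0064 -0.0012 D,h 46.6 68.5
41.0 0.0125 -0.005 D,h 40.5 72.3
46.0 0.019 -0.0083 D,h 34.0 75.6
51.0 0.0257 -0.0109 D,h 27.3 78.2
56.0 0.0326 -0.013 D,h 20.4 80.3
```

Emit:
{"op": "carry_out", "data": {
  "series": [
    [0,0,-0.015,0,0],
    [-0.03,0,-0.01,0,0],
    [-0.03,0,0.007,0,0],
    [-0.02,0,0.012,0,0],
    [-0.01,0,0.013,0,0],
    [-0.01,0,0.013,0,0],
    [-0.005,0,0.01,0,0],
    [0.0005,0,0.006,0,0],
    [0.0005,0,0.006,0,0]
  ]
}}

```text
t: 17.32
eef_pos: [647.6, 72.0, 295.4]
tcp_rot: [-3.141, 0.009, -3.083]
ft_force: [8.9, 0.2, 5.9]
opening: 0.149
grip_force: 38.0
```

```bash
python3 tilt.py | head -2
```

```text
handle 2451 [np.float64(-21.9), np.float64(146.0)] [np.float64(20.1), np.float64(187.3)]
slope z/x [  0.40609649 154.9995649 ]
```

```bash
python3 - <<'E'
from h import *
im,d,P=wcloud(); s=env.state(); R=Ro.from_euler("xyz",s["tcp_rot"]).as_matrix(); Q=(P-np.array(s["eef_pos"]))@R
h=cv2.cvtColor(im,cv2.COLOR_RGB2HSV).astype(int); np.savez("w5",im=im,d=d,Q=Q)
for u in (322,):
  for v in range(60,400,8):
    print(v,im[v,u],Q[v,u].round(1))
E
```

```text
60 [ 66 148 244] [129.6   0.8 271.5]
68 [ 69 152 249] [124.2   0.8 272.7]
76 [ 74 156 250] [118.8   0.8 273.7]
84 [ 39  89 165] [112.9   0.8 272.5]
92 [ 48 105 193] [107.5   0.8 273.8]
100 [ 41  95 173] [101.7   0.8 272. ]
108 [ 37  92 171] [ 96.4   0.8 273.6]
116 [181 169 144] [ 82.3   0.3 180.2]
124 [156 143 123] [ 79.2   0.4 185.4]
132 [154 142 122] [ 76.    0.4 192.6]
140 [157 144 124] [ 72.5   0.4 199.8]
148 [155 142 122] [ 68.7   0.5 206.2]
156 [155 142 123] [ 64.5   0.5 216.1]
164 [84 77 66] [ 60.2   0.6 218.8]
172 [243 206   0] [ 56.1   0.5 216.7]
180 [239 203   0] [ 52.    0.5 214.9]
188 [239 202   0] [ 48.    0.5 212.7]
196 [31 31 32] [ 44.    0.5 210.8]
204 [21 21 22] [ 38.8   0.6 217.8]
212 [30 28 33] [ 36.1   0.5 208.5]
220 [253 219   0] [ 32.5   0.5 205.5]
228 [209 167  14] [ 28.6   0.5 204.4]
236 [37 36 37] [ 24.7   0.5 203.3]
244 [38 37 38] [ 17.6   0.6 214.5]
252 [192 178 151] [ 10.3   0.7 224.5]
260 [182 169 146] [  6.2   0.7 222.5]
268 [185 175 151] [ 23.    0.3 156.5]
276 [214 101   4] [ 18.1   0.3 161.4]
284 [215 102  11] [ 15.    0.3 160.3]
292 [214 102   5] [ 12.    0.3 159.3]
300 [217 103   9] [  9.    0.3 158.2]
308 [216 102   7] [  5.6   0.3 157.8]
316 [64 63 61] [30.2 -0.  98.9]
324 [73 70 69] [29.3 -0.1 96.5]
332 [74 71 69] [27.2 -0.  96.7]
340 [74 72 69] [25.8 -0.  95.3]
348 [217 103   9] [ -9.    0.3 150.8]
356 [216 101   8] [-12.6   0.3 150.4]
364 [216 102   5] [-14.7   0.3 147.6]
372 [209  97   0] [-19.    0.3 148.2]
380 [28 30 30] [26.5 -0.1 78.5]
388 [31 32 32] [26.7 -0.1 75.7]
396 [33 33 34] [26.  -0.2 74.2]
```

Depth says the cup is tilted 22°. It has also slid about 8 mm in the grip, so the fingertips now touch its wall and block the pivot. I'll set it down and regrip at the handle's outer top corner, where a small contact patch lets the cup pivot easily.

Emit:
{"op": "carry_out", "data": {
  "series": [
    [0,0,-0.03,0,0],
    [-0.05,0,-0.03,0,0],
    [-0.095,0,-0.03,0,0],
    [-0.095,0,-0.03,0,0],
    [-0.095,0,0.02,0,0],
    [-0.095,0,0.045,0,0],
    [-0.096,0,0.055,0,0],
    [-0.098,0,0.062,0,0],
    [-0.1,0,0.068,0,0],
    [-0.102,0,0.073,0,0],
    [-0.102,0,0.073,0,0]
  ]
}}

```text
t: 18.8
eef_pos: [748.7, 78.0, 222.5]
tcp_rot: [-3.141, 0.005, -3.083]
ft_force: [3.8, 0.6, 7.3]
opening: 0.145
grip_force: 30.0
```

```bash
python3 tilt.py | head -2
```

```text
handle 1619 [np.float64(-25.0), np.float64(145.9)] [np.float64(16.0), np.float64(159.5)]
slope z/x [8.07844796e-02 1.53208988e+02]
```

Emit:
{"op": "carry_out", "data": {
  "series": [
    [0,0,0.002,0,0],
    [0,0,0.002,0,0.2],
    [0,0,0.002,0,0.4],
    [0,0,0.002,0,0.5],
    [0,0,0.002,0,0.5],
    [0,0,0.002,0,0.5],
    [0,0,-0.06,0,0.5],
    [-0.02,0,-0.1,0,0.5],
    [-0.02,0,-0.1,0,0.5],
    [-0.02,0,-0.1,0,0.5]
  ]
}}

```text
t: 20.1
eef_pos: [767.8, 79.1, 318.7]
tcp_rot: [3.141, -0.002, -3.083]
ft_force: [-0.6, -0.8, -0.1]
opening: 0.502
grip_force: 0.0
```

```bash
cat > cupfind.py <<'E'
from h import *
im,d,P=wcloud(); s=env.state(); R=Ro.from_euler("xyz",s["tcp_rot"]).as_matrix(); Q=(P-np.array(s["eef_pos"]))@R
h=cv2.cvtColor(im,cv2.COLOR_RGB2HSV).astype(int); Z=P[...,2]
near=(d>0)&(abs(Q[...,1])<60)&(Q[...,0]>-40)&(Q[...,0]<150)
m=near&(h[...,0]>4)&(h[...,0]<18)&(h[...,1]>170)&(Z>58)&(Z<70); q=P[m]
print(len(q),q.mean(0),cv2.minAreaRect(q[:,:2].astype(np.float32)),"tool x",Q[m][:,0].min(),Q[m][:,0].max(),"y",Q[m][:,1].mean())
m=near&(h[...,1]<90)&(Z>67)&(Z<77); q=P[m]; print(cv2.minEnclosingCircle(q[:,:2].astype(np.float32)),np.median(q[:,2]),"tool",Q[m].mean(0))
print(s["eef_pos"],s["tcp_rot"],s["opening"])
cv2.imwrite("pics/w6.png",im[...,::-1])
E
python3 cupfind.py
```

```text
1202 [758.08589017  77.82742049  62.94304029] ((758.4723510742188, 77.67987823486328), (41.010887145996094, 13.492506980895996), 2.739553451538086) tool x -11.772939729710728 29.197772809930747 y -0.7876251256767192
((703.1118774414062, 74.7081527709961), 33.834869384765625) 70.94322595096614 tool [ 64.72020008  -0.51376407 247.58384431]
[767.80078317  79.13368477 318.11613401] [ 3.14138652e+00 -2.53492743e-03 -3.08298909e+00] 0.5026505594558563
```

Emit:
{"op": "carry_out", "data": {
  "series": [
    [-0.016,-0.0005,0.03,0,0.5],
    [-0.016,-0.0005,0.071,0,0.5],
    [-0.016,-0.0005,0.071,0,0.5],
    [-0.016,-0.0005,0.071,0,0],
    [-0.016,-0.0005,0.071,0,0],
    [-0.016,-0.0005,0.071,0,0],
    [-0.016,-0.0005,0.071,0,0],
    [-0.016,-0.0005,0.071,0,0],
    [-0.016,-0.0005,0.071,0,0],
    [-0.016,-0.0005,0.071,0,0],
    [-0.016,-0.0005,0.061,0,0],
    [-0.016,-0.0005,0.046,0,0],
    [-0.016,-0.0005,0.046,0,0]
  ]
}}

```text
t: 21.78
eef_pos: [784.4, 79.6, 275.7]
tcp_rot: [-3.142, 0.002, -3.083]
ft_force: [-0.7, -0.2, -1.0]
opening: 0.133
grip_force: 30.0
```

```bash
cat > tilt2.py <<'E'
from h import *
im,d,P=wcloud(); s=env.state(); R=Ro.from_euler("xyz",s["tcp_rot"]).as_matrix(); Q=(P-np.array(s["eef_pos"]))@R
h=cv2.cvtColor(im,cv2.COLOR_RGB2HSV).astype(int); cv2.imwrite("pics/wt.png",im[...,::-1])
for u in (320,):
  for v in range(20,400,16): print(v,im[v,u],Q[v,u].round(1))
E
python3 tilt2.py
```

```text
20 [  0 160 129] [159.8  -0.6 273.7]
36 [  3 102  82] [147.6  -0.5 273.8]
52 [ 0 99 81] [135.9  -0.5 274.4]
68 [136 125 106] [109.5  -0.5 208. ]
84 [135 124 107] [104.7  -0.5 228.8]
100 [29 29 30] [ 96.8  -0.5 238.2]
116 [241 208   0] [ 87.2  -0.5 237.6]
132 [17 16 18] [ 77.8  -0.5 238.3]
148 [56 49 41] [ 68.4  -0.5 244.5]
164 [37 36 44] [ 58.8  -0.5 242.5]
180 [220 204 178] [ 48.3  -0.5 253.5]
196 [242 124   3] [ 45.8  -0.5 192.2]
212 [242 125   6] [ 38.3  -0.5 191.9]
228 [242 124   1] [ 31.   -0.5 190.1]
244 [241 122   0] [ 23.7  -0.5 188.3]
260 [212 101   6] [ 16.4  -0.5 186.7]
276 [210  99   2] [  8.7  -0.5 185.8]
292 [167 132  87] [-35.8  -0.4 276.2]
308 [166 131  85] [-48.5  -0.4 275.5]
324 [72 69 68] [29.  -0.5 95.6]
340 [73 71 68] [25.7 -0.5 94. ]
356 [212 169 110] [-91.   -0.4 275.4]
372 [205 160 101] [-106.5   -0.4  275.2]
388 [29 30 31] [26.2 -0.5 75. ]
```

Emit:
{"op": "carry_out", "data": {
  "series": [
    [0,0,-0.02,0,0],
    [0,0,-0.05,0,0],
    [0,0,-0.08,0,0],
    [0,0,-0.11,0,0],
    [0,0,-0.11,0,0],
    [0,0,-0.11,0,0]
  ]
}}

```text
t: 22.58
eef_pos: [784.0, 79.6, 382.7]
tcp_rot: [3.141, -0.001, -3.083]
ft_force: [-0.8, 0.3, -1.7]
opening: 0.132
grip_force: 30.0
```

```bash
python3 tilt2.py
```

```text
20 [18 50 97] [190.9  -0.6 358.5]
36 [164 157 151] [178.9  -0.5 371.7]
52 [  0 154 122] [165.3  -0.5 382.2]
68 [127 116 101] [110.   -0.5 209.4]
84 [125 115 100] [104.5  -0.5 226.1]
100 [126 117 100] [ 98.1  -0.5 245.9]
116 [224 182   0] [ 88.   -0.5 242.9]
132 [31 31 32] [ 78.3  -0.5 240.5]
148 [180 166 141] [ 68.8  -0.5 250.8]
164 [237 192   0] [ 59.   -0.5 248.9]
180 [196 182 155] [ 48.3  -0.5 259.2]
196 [227 111   2] [ 45.8  -0.5 195.2]
212 [227 110   2] [ 38.6  -0.5 192.5]
228 [192  90   2] [ 31.2  -0.5 191.2]
244 [192  90   5] [ 23.7  -0.5 190. ]
260 [192  91   5] [ 16.6  -0.5 187.6]
276 [190  88   2] [  9.   -0.5 186.3]
292 [132 104  67] [-78.1  -0.4 382.7]
308 [197 156 100] [-96.   -0.4 381.6]
324 [62 59 59] [29.5 -0.5 95.7]
340 [66 63 62] [25.3 -0.5 95.8]
356 [250 223 143] [-1.574e+02 -3.000e-01  3.837e+02]
372 [251 224 145] [-1.790e+02 -3.000e-01  3.828e+02]
388 [27 27 27] [26.4 -0.5 75.6]
```

```bash
python3 arc.py 182.6 135 115 49 13 13 6; python3 arc.py 182.6 135 103 49 13 120 7
```

```text
13.0 0.0816 0.0614 D,h 101.0 73.6
13.0 0.0933 0.0641 D,h 89.3 70.9
20.0 0.1026 0.0537 D,h 80.0 81.3
27.0 0.1131 0.0446 D,h 69.5 90.4
34.0 0.1246 0.0368 D,h 58.0 98.2
41.0 0.137 0.0304 D,h 45.6 104.6
48.0 0.1501 0.0257 D,h 32.5 109.3
55.0 0.1637 0.0225 D,h 18.9 112.5
62.0 0.1775 0.0211 D,h 5.1 113.9
69.0 0.1914 0.0213 D,h -8.8 113.7
76.0 0.2052 0.0232 D,h -22.6 111.8
83.0 0.2187 0.0268 D,h -36.1 108.2
90.0 0.2316 0.032 D,h -49.0 103.0
97.0 0.2438 0.0387 D,h -61.2 96.3
104.0 0.2551 0.0469 D,h -72.5 88.1
111.0 0.2653 0.0564 D,h -82.7 78.6
118.0 0.2742 0.0671 D,h -91.6 67.9
```

Emit:
{"op": "carry_out", "data": {
  "series": [
    [0.04,0,0,0,0],
    [0.075,0,0.03,0,0],
    [0.08,0,0.062,0,0],
    [0.08,0,0.064,0,0],
    [0.087,0,0.064,0,0],
    [0.0935,0,0.064,0,0],
    [0.098,0,0.0585,0,0],
    [0.1025,0,0.0535,0,0],
    [0.108,0,0.049,0,0],
    [0.113,0,0.0445,0,0],
    [0.119,0,0.0405,0,0],
    [0.1245,0,0.037,0,0],
    [0.131,0,0.0335,0,0],
    [0.137,0,0.0305,0,0],
    [0.137,0,0.0305,0,0]
  ]
}}

```text
t: 24.5
eef_pos: [647.2, 71.5, 353.8]
tcp_rot: [3.142, 0.001, -3.083]
ft_force: [3.3, -0.1, 3.2]
opening: 0.134
grip_force: 30.0
```

```bash
python3 tilt2.py
```

```text
20 [ 17  56 108] [181.   -0.6 330.2]
36 [ 59 139 238] [166.4  -0.5 331. ]
52 [ 64 142 240] [151.9  -0.5 331.3]
68 [ 65 143 241] [137.9  -0.5 332. ]
84 [ 69 146 242] [123.5  -0.5 329.7]
100 [ 78 146 247] [110.2  -0.5 332.4]
116 [168 157 132] [ 89.2  -0.5 251.4]
132 [168 155 134] [ 79.7  -0.5 262.1]
148 [168 154 133] [ 69.4  -0.5 275.2]
164 [228 186   0] [ 58.6  -0.5 269.6]
180 [25 24 24] [ 48.2  -0.5 264.9]
196 [187 172 148] [ 44.9  -0.5 206. ]
212 [228 106   0] [ 36.2  -0.5 209.1]
228 [229 107   0] [ 29.2  -0.5 202.6]
244 [229 107   0] [ 22.1  -0.5 198.2]
260 [199  91   0] [ 15.4  -0.5 192.8]
276 [198  90   0] [  8.9  -0.5 187.9]
292 [174  78   0] [ -2.   -0.5 194.6]
308 [  0 139 112] [-82.6  -0.4 353.5]
324 [71 68 67] [29.2 -0.5 97.1]
340 [71 69 66] [26.  -0.5 95.3]
356 [  0 154 122] [-1.379e+02 -3.000e-01  3.535e+02]
372 [ 0 95 74] [-1.584e+02 -3.000e-01  3.537e+02]
388 [29 30 30] [25.4 -0.5 77.6]
```

Emit:
{"op": "carry_out", "data": {
  "series": [
    [0.0065,0,-0.0025,0,0],
    [0.013,0,-0.005,0,0],
    [0.02,0,-0.0065,0,0],
    [0.0267,0,-0.008,0,0],
    [0.0335,0,-0.009,0,0],
    [0.0405,0,-0.0095,0,0],
    [0.0475,0,-0.0095,0,0],
    [0.0545,0,-0.009,0,0],
    [0.0615,0,-0.0085,0,0],
    [0.068,0,-0.0075,0,0],
    [0.075,0,-0.0055,0,0],
    [0.0815,0,-0.0035,0,0],
    [0.088,0,-0.001,0,0],
    [0.0945,0,0.0015,0,0],
    [0.0945,0,0.0015,0,0]
  ]
}}

```text
t: 26.42
eef_pos: [552.3, 66.1, 352.7]
tcp_rot: [3.142, -0.001, -3.083]
ft_force: [-5.6, -0.0, 17.1]
opening: 0.145
grip_force: 30.0
```

```bash
python3 tilt2.py|head -21; python3 q.py p7
```

```text
20 [  0 165 134] [188.8  -0.5 352.1]
36 [  0 169 136] [172.9  -0.5 352. ]
52 [  0 168 135] [157.9  -0.5 353.9]
68 [  4 171 139] [142.1  -0.5 351.4]
84 [  7 171 138] [127.5  -0.5 352.3]
100 [  0 169 139] [112.9  -0.5 352.7]
116 [186 177 170] [ 97.4  -0.5 341.3]
132 [ 67 135 229] [ 83.   -0.5 330.7]
148 [ 75 151 244] [ 69.6  -0.5 330. ]
164 [ 78 155 248] [ 56.3  -0.5 329.8]
180 [ 33  85 163] [ 42.9  -0.5 330.6]
196 [ 74 152 248] [ 29.4  -0.4 330.9]
212 [212 196 167] [ 22.6  -0.4 290.2]
228 [208 192 164] [ 10.6  -0.4 289.8]
244 [207 193 163] [ 14.6  -0.4 227. ]
260 [171  78   1] [  9.6  -0.4 211.8]
276 [172  79   0] [  7.7  -0.4 191.4]
292 [201  91   0] [  2.3  -0.4 184. ]
308 [200  90   0] [ -6.   -0.4 184.1]
324 [70 67 66] [29.1 -0.5 97.2]
340 [72 71 68] [25.9 -0.5 95.5]
handle 85 [555.20538982  58.57332597 143.5381572 ]
```

View pics/p7s.png

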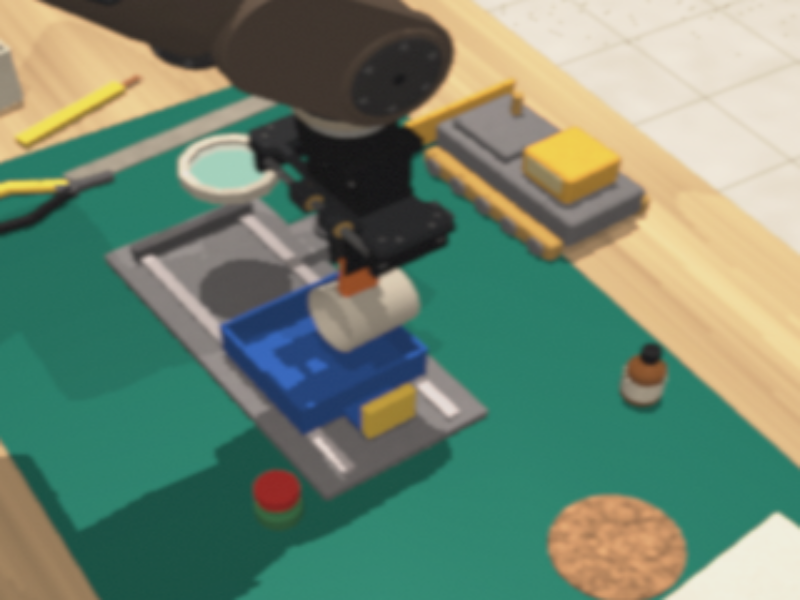

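The side crop shows the cup level, at about 84°, over the tray's +x wall with its mouth at (335,315) inside the tray. I'll carry on past level.

Emit:
{"op": "carry_out", "data": {
  "series": [
    [0.006,0,0.003,0,0],
    [0.0125,0,0.0065,0,0],
    [0.018,0,0.0105,0,0],
    [0.0235,0,0.015,0,0],
    [0.0285,0,0.0195,0,0],
    [0.0335,0,0.0245,0,0],
    [0.038,0,0.0295,0,0],
    [0.0425,0,0.035,0,0],
    [0.0425,0,0.035,0,0],
    [0.0425,0,0.035,0,0]
  ]
}}

```text
t: 27.82
eef_pos: [509.6, 63.6, 316.3]
tcp_rot: [3.141, -0.005, -3.083]
ft_force: [-5.7, -0.2, 6.6]
opening: 0.145
grip_force: 30.0
```

```bash
python3 tilt2.py|head -21; python3 - <<'E'
from h import *
for n in ("scene","side"):
    im,d,P=cloud(n); h=cv2.cvtColor(im,cv2.COLOR_RGB2HSV).astype(int)
    m=(h[...,0]>20)&(h[...,0]<35)&(h[...,1]>150)&(h[...,2]>90)&(abs(P[...,0]-529)<75)&(abs(P[...,1]-74)<68)
    k,l,st,ce=cv2.connectedComponentsWithStats(m.astype(np.uint8))
    for i in range(1,k): print(n,st[i,4],P[l==i].mean(0).round(1))
E
```

```text
20 [  0 171 138] [175.6  -0.5 316.3]
36 [  0 176 140] [161.6  -0.5 317.2]
52 [  0 175 142] [147.8  -0.5 317.2]
68 [  0 178 144] [134.3  -0.5 317.7]
84 [  6 179 146] [120.9  -0.5 316.8]
100 [  7 182 148] [107.8  -0.5 316.6]
116 [  7 182 149] [ 94.9  -0.5 316.3]
132 [  4 181 147] [ 82.1  -0.5 317.5]
148 [  5 182 146] [ 69.3  -0.5 316. ]
164 [128 122 117] [ 57.   -0.4 305.4]
180 [ 97  98 119] [ 45.8  -0.4 292.5]
196 [252 213   0] [ 35.2  -0.4 282.6]
212 [246 202   0] [ 24.   -0.4 280.3]
228 [ 29  80 151] [  9.4  -0.4 294.6]
244 [ 31  76 142] [ -3.   -0.4 294.5]
260 [212 170   0] [-12.2  -0.4 283. ]
276 [216 101   0] [  9.8  -0.4 185. ]
292 [216  99   0] [  3.2  -0.4 181.2]
308 [217 100   0] [ -3.3  -0.4 177.5]
324 [74 72 70] [29.6 -0.5 96. ]
340 [75 73 72] [25.2 -0.5 96.4]
scene 21 [479.9  61.5  36.9]
scene 13 [499.4  78.6  35.8]
side 33 [501.   73.   34.3]
side 27 [522.7  61.4  34.5]
side 17 [483.7  58.2  34.4]
```

Emit:
{"op": "carry_out", "data": {
  "series": [
    [0,0,-0.01,0,0],
    [0,0,-0.025,0,0],
    [0,0,-0.03,0,0],
    [0.01,0,-0.03,0,0],
    [0,0,-0.03,0,0],
    [0.01,0,-0.03,0,0],
    [0,0,-0.03,0,0],
    [0,0,-0.06,0,0],
    [0,0,-0.06,0,0]
  ]
}}

```text
t: 29.1
eef_pos: [511.3, 63.6, 378.0]
tcp_rot: [-3.141, 0.003, -3.083]
ft_force: [-0.4, 0.2, -1.4]
opening: 0.145
grip_force: 30.0
```

```bash
cat > wh.py <<'E'
from h import *
def comps(n,P,im,area):
    h=cv2.cvtColor(im,cv2.COLOR_RGB2HSV).astype(int)
    m=(h[...,0]>20)&(h[...,0]<35)&(h[...,1]>150)&(h[...,2]>90)&(abs(P[...,0]-529)<75)&(abs(P[...,1]-74)<68)
    k,l,st,ce=cv2.connectedComponentsWithStats(m.astype(np.uint8))
    for i in range(1,k):
        if st[i,4]>area: print(n,st[i,4],P[l==i].mean(0).round(1),ce[i].round())
for n in ("scene","side"):
    im,d,P=cloud(n); comps(n,P,im,5); cv2.imwrite(f"pics/wh_{n}.png",im[...,::-1])
im,d,P=wcloud(); comps("wrist",P,im,30); cv2.imwrite("pics/wh_w.png",im[...,::-1])
E
python3 wh.py
```

```text
scene 23 [480.   61.8  36.6] [348. 242.]
scene 19 [523.   65.1  37.6] [335. 250.]
scene 20 [501.2  76.2  36.7] [344. 249.]
side 32 [500.7  72.1  35. ] [268. 290.]
side 28 [522.7  60.6  34.9] [279. 289.]
side 15 [483.2  58.2  34.7] [264. 298.]
wrist 227 [478.9  58.7  34.3] [317. 191.]
wrist 218 [500.   73.6  34.3] [333. 216.]
wrist 207 [522.   62.5  34.3] [319. 239.]
```

View pics/wh_w.png

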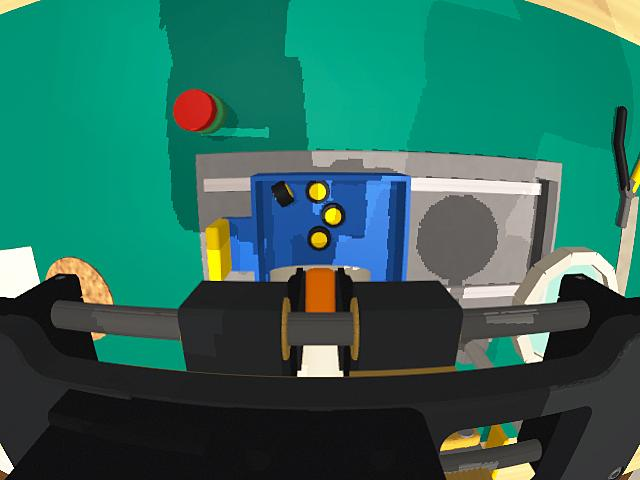

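All four wheels are in the tray: (317,191), (333,216), (319,239), and one on edge at (283,194). To turn the cup upright again I'll hook its foot against the outside of the tray's +x wall, with the tool turned round.

Emit:
{"op": "carry_out", "data": {
  "series": [
    [-0.05,0,-0.03,0,0],
    [-0.1,0,-0.03,10,0],
    [-0.15,0,-0.03,20,0],
    [-0.2,0,-0.03,30,0],
    [-0.2,0,-0.03,40,0],
    [-0.2,0,-0.03,50,0],
    [-0.2,0,-0.03,60,0],
    [-0.2,0,-0.03,70,0],
    [-0.2,0,-0.03,80,0],
    [-0.2,0,-0.03,90,0],
    [-0.2,0,-0.03,100,0],
    [-0.2,0,-0.03,110,0],
    [-0.2,0,-0.03,120,0],
    [-0.2,0,-0.03,130,0],
    [-0.2,0,-0.03,140,0],
    [-0.2,0,-0.03,150,0],
    [-0.2,0,-0.03,160,0],
    [-0.2,0,-0.03,170,0],
    [-0.2,0,-0.03,180,0],
    [-0.2,0,-0.03,180,0]
  ]
}}

```text
t: 31.75
eef_pos: [710.5, 75.2, 405.4]
tcp_rot: [-3.141, 0.002, 0.06]
ft_force: [0.0, 0.1, -0.4]
opening: 0.142
grip_force: 30.0
```

```bash
python3 - <<'E'
from h import *
im,d,P=wcloud(); s=env.state(); R=Ro.from_euler("xyz",s["tcp_rot"]).as_matrix(); Q=(P-np.array(s["eef_pos"]))@R
h=cv2.cvtColor(im,cv2.COLOR_RGB2HSV).astype(int); cv2.imwrite("pics/w8.png",im[...,::-1])
for v in range(180,400,6): print(v,im[v,320],Q[v,320].round(1))
E
python3 q.py p8
```

```text
180 [  3 137 109] [ 35.4   0.9 407.7]
186 [  0 134 107] [ 29.3   0.8 405.9]
192 [  0 155 126] [ 23.    0.8 405.6]
198 [  0 153 123] [ 16.7   0.8 405.5]
204 [  0 147 116] [ 10.3   0.8 406. ]
210 [  0 127 102] [  4.    0.8 405.5]
216 [  1 100  79] [ -2.5   0.8 406.6]
222 [ 0 97 77] [ -8.6   0.8 404.7]
228 [ 0 98 78] [-15.5   0.8 406.5]
234 [ 0 97 77] [-21.8   0.7 405.9]
240 [ 4 98 77] [-28.4   0.7 405.8]
246 [ 0 98 77] [-35.3   0.7 407. ]
252 [ 1 97 78] [-41.7   0.7 405.9]
258 [ 1 96 78] [-48.4   0.7 405.6]
264 [ 65 103  85] [-55.5   0.7 406.5]
270 [169  76   0] [ 11.6   0.7 185.8]
276 [186  85   0] [  9.2   0.7 184.1]
282 [187  87   2] [  6.6   0.7 183.1]
288 [187  84   0] [  4.1   0.7 181.8]
294 [187  87   0] [  1.8   0.7 180.1]
300 [187  87   0] [ -0.9   0.7 179.5]
306 [189  86   0] [ -3.4   0.7 178.1]
312 [101  62  40] [ -5.5   0.6 176.1]
318 [65 61 60] [29.5  0.7 97.7]
324 [61 59 58] [28.5  0.7 96.7]
330 [66 64 62] [27.3  0.7 96. ]
336 [66 63 60] [25.6  0.7 96.2]
342 [62 60 57] [24.7  0.7 95.1]
348 [190 176 149] [-44.4   0.6 209.5]
354 [188 173 148] [-48.    0.6 208.6]
360 [187 173 148] [-51.4   0.6 207.3]
366 [187 174 149] [-54.4   0.6 205.4]
372 [187 173 149] [-57.7   0.6 204. ]
378 [16 18 23] [24.6  0.7 80.9]
384 [26 27 28] [25.1  0.7 78.2]
390 [26 27 27] [25.2  0.7 76.2]
396 [27 27 27] [24.7  0.6 75. ]
handle 166 [688.30646845  67.97104538 215.14282272]
```

```bash
python3 - <<'E'
import numpy as np
for th in range(118,14,-7):
    t=np.radians(th); X=103.6*np.cos(t)-55.6*np.sin(t); Z=-103.6*np.sin(t)-55.6*np.cos(t)
    D=-X-3-4; z=42-Z+184
    print(th,round((D-116.9)/1000,4),round((406-z)/1000,4),"rim z",round(z-184-108.6*np.sin(t)+16.4*np.cos(t)))
E
```

```text
118 -0.0262 0.1146 rim z 4
111 -0.0349 0.1032 rim z 12
104 -0.0449 0.0929 rim z 20
97 -0.0561 0.0839 rim z 28
90 -0.0683 0.0764 rim z 37
83 -0.0813 0.0704 rim z 46
76 -0.095 0.066 rim z 55
69 -0.1091 0.0634 rim z 63
62 -0.1234 0.0624 rim z 71
55 -0.1378 0.0632 rim z 79
48 -0.1519 0.0658 rim z 86
41 -0.1656 0.0701 rim z 93
34 -0.1787 0.076 rim z 99
27 -0.191 0.0834 rim z 104
20 -0.2022 0.0923 rim z 108
```

Emit:
{"op": "carry_out", "data": {
  "series": [
    [0,0,0.05,0,0],
    [0,0,0.09,0,0],
    [0,0,0.112,0,0],
    [0,0,0.112,0,0],
    [-0.013,0,0.112,0,0],
    [-0.02,0,0.112,0,0],
    [-0.026,0,0.112,0,0],
    [-0.03,0,0.108,0,0],
    [-0.035,0,0.103,0,0],
    [-0.04,0,0.098,0,0],
    [-0.045,0,0.093,0,0],
    [-0.0505,0,0.088,0,0],
    [-0.056,0,0.084,0,0],
    [-0.056,0,0.084,0,0]
  ]
}}

```text
t: 33.65
eef_pos: [654.1, 72.0, 323.2]
tcp_rot: [-3.142, -0.0, 0.059]
ft_force: [1.3, 0.1, 0.0]
opening: 0.147
grip_force: 30.0
```

```bash
cat > prof.py <<'E'
from h import *
im,d,P=wcloud(); s=env.state(); R=Ro.from_euler("xyz",s["tcp_rot"]).as_matrix(); Q=(P-np.array(s["eef_pos"]))@R
cv2.imwrite("pics/wp.png",im[...,::-1])
for v in range(60,320,6):
    c=im[v,320].astype(int)
    if c[0]>c[2]+25 or (c[0]>110 and c[0]>=c[1]): print(v,c,Q[v,320].round(1))
E
python3 prof.py
```

```text
234 [178 166 142] [  5.    0.7 288.9]
240 [169 156 134] [ 16.4   0.7 223.9]
246 [170 157 135] [ 12.8   0.7 224.4]
252 [153  62   0] [ 10.8   0.7 218.9]
258 [156  70   0] [ 14.    0.7 196.5]
264 [177  80   0] [ 15.6   0.7 181.8]
270 [206  97   2] [ 13.6   0.7 178.9]
276 [203  94   0] [ 10.5   0.7 179.6]
282 [205  96   4] [  7.6   0.7 179.6]
288 [205  96   1] [  4.9   0.7 179. ]
294 [204  95   1] [  2.5   0.7 177.7]
300 [204  94   1] [ -0.7   0.7 178.3]
306 [203  94   0] [ -3.9   0.7 178.5]
312 [110  69  46] [ -6.6   0.7 177.8]
318 [111 108 103] [29.1  0.6 97.7]
```

Emit:
{"op": "carry_out", "data": {
  "series": [
    [-0.006,0,-0.004,0,0],
    [-0.0123,0,-0.0075,0,0],
    [-0.019,0,-0.0105,0,0],
    [-0.0253,0,-0.0135,0,0],
    [-0.032,0,-0.016,0,0],
    [-0.039,0,-0.018,0,0],
    [-0.046,0,-0.0195,0,0],
    [-0.053,0,-0.0205,0,0],
    [-0.06,0,-0.021,0,0],
    [-0.0675,0,-0.0215,0,0],
    [-0.0745,0,-0.0215,0,0],
    [-0.082,0,-0.021,0,0],
    [-0.089,0,-0.0195,0,0],
    [-0.096,0,-0.018,0,0],
    [-0.103,0,-0.016,0,0],
    [-0.1095,0,-0.014,0,0],
    [-0.1095,0,-0.014,0,0]
  ]
}}

```text
t: 35.83
eef_pos: [544.7, 65.5, 336.6]
tcp_rot: [-3.141, 0.001, 0.059]
ft_force: [0.6, 0.1, 0.4]
opening: 0.143
grip_force: 30.0
```

```bash
python3 prof.py
```

```text
84 [232 219 184] [103.9   0.6 229.7]
90 [228 217 185] [100.7   0.6 231.3]
96 [229 218 185] [ 97.7   0.6 234.4]
102 [229 218 186] [ 94.5   0.6 236.9]
108 [229 218 186] [ 91.3   0.6 240. ]
114 [229 217 185] [ 88.    0.6 242.4]
120 [229 217 185] [ 84.7   0.6 246.7]
126 [229 216 185] [ 81.3   0.6 250.5]
132 [229 217 185] [ 77.7   0.6 253.1]
138 [229 217 185] [66.5  0.5 20.9]
144 [207 192 163] [ 70.3   0.6 262. ]
150 [209 194 165] [ 66.4   0.6 266.4]
156 [210 194 166] [ 62.4   0.6 271.3]
162 [208 193 164] [ 58.3   0.6 273. ]
168 [236 224 194] [ 54.    0.6 277.1]
174 [154 141 120] [ 50.    0.7 274.6]
180 [209 192 163] [ 53.    0.6 187.6]
186 [192 179 151] [ 49.8   0.6 191.9]
192 [249 127   0] [ 47.1   0.6 191.2]
198 [249 126   0] [ 44.5   0.6 189.6]
204 [249 126   0] [ 42.    0.6 187.7]
210 [249 126   0] [ 39.5   0.6 186.2]
216 [249 126   0] [ 37.    0.6 184.9]
222 [249 126   0] [ 34.7   0.6 182.8]
228 [249 127   0] [ 32.8   0.6 178.8]
234 [249 126   0] [ 30.1   0.6 178.9]
240 [251 121   0] [ 27.9   0.6 176.8]
246 [186  82   0] [ 25.7   0.6 175.1]
252 [186  82   0] [ 23.7   0.6 172.9]
258 [186  83   0] [ 21.6   0.6 171. ]
264 [187  83   0] [ 19.8   0.6 168.1]
270 [186  83   0] [ 17.7   0.6 166.5]
276 [189  85   0] [ 15.1   0.6 166.4]
282 [167  75   2] [ 11.3   0.6 169.6]
288 [166  75   0] [  6.2   0.6 175.6]
294 [167  76   0] [  1.2   0.6 180.9]
300 [181  80   0] [ -5.3   0.6 189. ]
306 [160 127   7] [-59.5   0.7 303.1]
312 [120 101  43] [-65.    0.7 303.1]
```

```bash
python3 - <<'E'
from plan import *
c=[544.7,65.5,337.1,.0589]
rows(c,[[594,-229.8,390,.0589],[594,-229.8,300,.0589]])
print()
for th in (38,34,30,26,22,18,14,10.5,7,4,2):
    t=np.radians(th); X=105.5*np.cos(t)-47*np.sin(t); Z=105.5*np.sin(t)+47*np.cos(t)
    rows([594,-229.8,300,.0589],[[653-5-X,-229.8-(594-(648-X))*.0589,182+Z,.0589]])
E
```

```text
[0.0318, 0.2977, -0.0529, -0.0]
[0.0318, 0.2977, 0.0371, -0.0]

[-0.0002, -0.0, 0.016, -0.0]
[-0.0072, -0.0, 0.02, -0.0]
[-0.0139, -0.0, 0.0245, -0.0]
[-0.0203, -0.0, 0.0295, -0.0]
[-0.0263, -0.0, 0.0349, -0.0]
[-0.0319, -0.0, 0.0407, -0.0]
[-0.0371, -0.0, 0.0469, -0.0]
[-0.0412, -0.0, 0.0526, -0.0]
[-0.0451, -0.0, 0.0585, -0.0]
[-0.048, -0.0, 0.0638, -0.0]
[-0.0499, -0.0, 0.0673, -0.0]
```

Emit:
{"op": "carry_out", "data": {
  "series": [
    [0.005,0,-0.03,0,0],
    [0.01,0,-0.065,0,0],
    [0.02,0.04,-0.065,0,0],
    [0.03,0.09,-0.065,0,0],
    [0.032,0.14,-0.06,0,0],
    [0.032,0.19,-0.053,0,0],
    [0.032,0.24,-0.053,0,0],
    [0.032,0.275,-0.053,0,0],
    [0.032,0.298,-0.053,0,0],
    [0.032,0.298,-0.053,0,0],
    [0.032,0.298,-0.02,0,0],
    [0.032,0.298,0.015,0,0],
    [0.032,0.298,0.037,0,0],
    [0.032,0.298,0.037,0,0]
  ]
}}

```text
t: 37.62
eef_pos: [594.5, -228.7, 298.3]
tcp_rot: [-3.14, 0.003, 0.06]
ft_force: [-0.5, -1.2, -1.2]
opening: 0.146
grip_force: 30.0
```

```bash
python3 prof.py | awk 'NR%3==1'; python3 wh.py | grep -v wrist
```

```text
90 [193 178 152] [100.5   0.  234.3]
108 [197 181 155] [ 90.9   0.  241.9]
126 [197 181 154] [ 80.9   0.  252.3]
144 [184 168 144] [ 69.9   0.  264.1]
162 [173 160 136] [ 57.7   0.  275.9]
180 [173 158 135] [5.240e+01 1.000e-01 1.911e+02]
198 [227 103   0] [4.390e+01 1.000e-01 1.929e+02]
216 [227 103   0] [3.690e+01 1.000e-01 1.851e+02]
234 [154  68   0] [3.000e+01 1.000e-01 1.793e+02]
252 [153  68   0] [2.37e+01 1.00e-01 1.73e+02]
270 [154  68   0] [1.73e+01 1.00e-01 1.68e+02]
288 [138  61   0] [5.700e+00 1.000e-01 1.773e+02]
scene 22 [479.3  61.2  35.6] [348. 242.]
scene 24 [522.9  65.8  37.2] [335. 250.]
scene 23 [501.2  76.2  35.7] [344. 250.]
side 32 [500.7  72.2  34.8] [268. 290.]
side 31 [522.8  60.9  34.9] [279. 289.]
side 19 [484.2  58.4  34.6] [264. 297.]
```

Emit:
{"op": "carry_out", "data": {
  "series": [
    [0.003,0,0.006,0,0],
    [0,0,0.012,0,0],
    [-0.004,0,0.016,0,0],
    [-0.008,0,0.02,0,0],
    [-0.014,0,0.0245,0,0],
    [-0.02,0,0.0295,0,0],
    [-0.026,0,0.035,0,0],
    [-0.032,0,0.041,0,0],
    [-0.037,0,0.047,0,0],
    [-0.041,0,0.0525,0,0],
    [-0.045,0,0.0585,0,0],
    [-0.048,0,0.063,0,0],
    [-0.048,0,0.063,0,0]
  ]
}}

```text
t: 39.45
eef_pos: [546.3, -233.0, 236.8]
tcp_rot: [-3.141, 0.0, 0.058]
ft_force: [-1.0, -0.1, 3.7]
opening: 0.144
grip_force: 30.0
```

```bash
python3 prof.py | awk 'NR%3==1'; python3 cupfind.py
```

```text
60 [118 108  93] [107.5   0.6 186.8]
78 [118 109  94] [103.6   0.6 209.8]
96 [240 231 204] [ 96.9   0.6 228.6]
114 [240 233 206] [ 86.6   0.6 228.3]
132 [241 234 210] [ 76.5   0.6 226.7]
150 [243 238 215] [ 66.5   0.6 225.2]
168 [230 220 188] [ 56.6   0.6 224.8]
186 [112 102  87] [ 48.3   0.6 207.7]
204 [244 135  13] [ 45.6   0.6 163.5]
222 [161  75   2] [ 38.6   0.6 163.3]
240 [162  75   2] [ 31.7   0.6 161.9]
258 [162  75   3] [ 24.5   0.6 161.3]
276 [160  72   0] [ 17.2   0.6 160.7]
294 [158  71   0] [ 10.    0.6 159.4]
4 [ 558.43140475 -232.66472354   66.59213474] ((569.5354614257812, -231.78680419921875), (44.62098693847656, 13.689244270324707), 4.039104461669922) tool x 0.5818117128913118 45.20532153119693 y 0.3961047687420103
((602.6847534179688, -233.22671508789062), 58.798683166503906) 73.49379412613258 tool [ 89.26291824   0.37821521 164.12283452]
[ 546.56676903 -232.96292795  236.87108945] [-3.14158598e+00 -1.44297909e-04  5.84137897e-02] 0.1446172050557935
```

Emit:
{"op": "carry_out", "data": {
  "series": [
    [-0.001,0,0.004,0,0],
    [-0.002,0,0.008,0,0],
    [-0.002,0,0.01,0,0],
    [-0.002,0,0.01,0,0],
    [-0.002,0,0.01,0,0.18],
    [-0.002,0,0.01,0,0.25],
    [-0.002,0,0.01,0,0.4],
    [-0.002,0,0.01,0,0.4],
    [-0.002,0,0.01,0,0.4],
    [-0.03,0,0.01,0,0.4],
    [-0.05,0,-0.02,0,0.4],
    [-0.05,0,-0.07,0,0.4],
    [-0.05,0,-0.12,0,0.4],
    [-0.05,0,-0.12,0,0.4]
  ]
}}

```text
t: 41.3
eef_pos: [496.9, -235.9, 360.2]
tcp_rot: [3.138, -0.006, 0.059]
ft_force: [-0.4, -0.2, -0.8]
opening: 0.4
grip_force: 0.0
```

```bash
python3 - <<'E'
from h import *
im,d,P=wcloud(); s=env.state(); h=cv2.cvtColor(im,cv2.COLOR_RGB2HSV).astype(int); Z=P[...,2]
near=(d>0)&(abs(P[...,0]-624)<60)&(abs(P[...,1]+228)<60)
m=near&(h[...,1]<90)&(Z>68)&(Z<84); q=P[m]; print(cv2.minEnclosingCircle(q[:,:2].astype(np.float32)),np.percentile(q[:,2],[2,50,98]))
near=(d>0)&(abs(P[...,0]-624)<75)&(abs(P[...,1]+228)<75)
m=near&(h[...,0]<20)&(h[...,1]>60)&(Z<12); q=P[m]; print("cork",len(q),cv2.minAreaRect(q[:,:2].astype(np.float32)))
im,d,P=cloud("scene")
h=cv2.cvtColor(im,cv2.COLOR_RGB2HSV).astype(int)
m=(h[...,0]>20)&(h[...,0]<33)&(h[...,1]>150)&(P[...,2]>25)&(P[...,2]<80)&(abs(P[...,0]-535)<40)&(abs(P[...,1]+25)<40)
q=P[m]; print("plate",len(q),cv2.minAreaRect(q[:,:2].astype(np.float32)),q[:,2].max(),q[:,1].min())
cv2.imwrite("pics/sc9.png",cv2.resize(im[110:350,180:500,::-1],(800,600)))
print(s["eef_pos"],s["tcp_rot"])
E
```

```text
((623.634521484375, -228.93280029296875), 33.87025451660156) [68.6889835  74.71729143 76.52834673]
cork 4023 ((624.3663940429688, -227.7388916015625), (109.72283935546875, 113.2017593383789), 46.787841796875)
plate 174 ((535.4309692382812, -22.09786605834961), (50.542457580566406, 15.75389575958252), 3.3670477867126465) 75.15354666241615 -29.592325877692133
[ 496.58434816 -235.69460168  358.03955096] [ 3.13984164e+00 -2.62476918e-03  5.86367132e-02]
```

View pics/sc9.png

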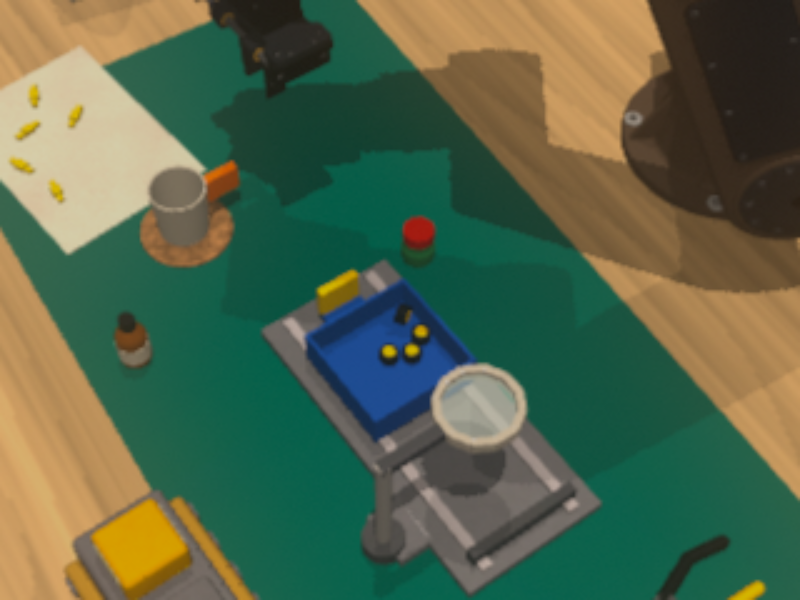

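The scene crop shows the cup upright on the cork at (180,210), all four wheels in the tray, and the plate at (338,290). Now I'll close the fingers, turn, and push the plate.

```bash
python3 - <<'E'
from plan import *
a=.058;t=np.array([-np.sin(a),np.cos(a)]); C=np.array([534.5,-24.2])
c=[496.9,-235.9,360,.0589]
p=C-45*t
rows(c,[[*p,300,a+np.pi/2],[*p,237,a+np.pi/2]])
E
```

```text
[0.05, -0.1641, 0.06, -89.9]
[0.05, -0.1641, 0.123, -89.9]
```

Emit:
{"op": "carry_out", "data": {
  "series": [
    [0.01,-0.03,0,-10,0],
    [0.02,-0.06,0,-20,0],
    [0.03,-0.1,0,-30,0],
    [0.04,-0.13,0,-40,0],
    [0.05,-0.164,0.03,-50,0],
    [0.05,-0.164,0.05,-60,0],
    [0.05,-0.164,0.06,-70,0],
    [0.05,-0.164,0.06,-80,0],
    [0.05,-0.164,0.06,-90,0],
    [0.05,-0.164,0.09,-90,0],
    [0.05,-0.164,0.123,-90,0],
    [0.05,-0.164,0.123,-90,0],
    [0.05,-0.164,0.123,-90,0]
  ]
}}

```text
t: 43.02
eef_pos: [537.1, -69.2, 233.8]
tcp_rot: [-3.141, -0.0, 1.629]
ft_force: [0.5, -0.3, 0.4]
opening: 0.007
grip_force: 0.0
```

Emit:
{"op": "carry_out", "data": {
  "series": [
    [0.012,0,0,0,0],
    [0.022,0,0,0,0],
    [0.03,0,0,0,0],
    [0.038,0,0,0,0],
    [0.048,0,0,0,0],
    [0.06,0,0,0,0],
    [0.073,0,0,0,0],
    [0.086,0,0,0,0],
    [0.099,0,0,0,0],
    [0.112,0,0,0,0],
    [0.125,0,0,0,0],
    [0.138,0,0,0,0],
    [0.149,0,0,0,0],
    [0.158,0,0,0,0],
    [0.165,0,0,0,0],
    [0.17,0,0,0,0],
    [0.173,0,0,0,0],
    [0.175,0,0,0,0],
    [0.175,0,0,0,0]
  ]
}}

```text
t: 45.4
eef_pos: [526.8, 105.6, 233.7]
tcp_rot: [3.141, -0.0, 1.629]
ft_force: [0.3, -0.1, -0.1]
opening: 0.005
grip_force: 0.0
```

Not at the stop yet, so I'll creep on in small steps until the force rises.

Emit:
{"op": "carry_out", "data": {
  "series": [
    [0.003,0,0,0,0],
    [0.006,0,0,0,0],
    [0.009,0,0,0,0],
    [0.011,0,0,0,0]
  ]
}}

```text
t: 45.9
eef_pos: [527.0, 110.2, 233.9]
tcp_rot: [-3.14, 0.009, 1.632]
ft_force: [2.9, -93.6, 7.8]
opening: 0.005
grip_force: 47.0
```

Emit:
{"op": "carry_out", "data": {
  "series": [
    [-0.008,0,0,0,0],
    [-0.02,0,0,0,0],
    [-0.05,0,0,0,0],
    [-0.08,0,0,0,0],
    [-0.08,0,-0.04,0,0],
    [-0.08,0,-0.1,0,0],
    [-0.08,0,-0.1,0,0]
  ]
}}

```text
t: 46.78
eef_pos: [531.2, 36.8, 337.6]
tcp_rot: [3.134, 0.0, 1.63]
ft_force: [0.2, -0.1, -0.4]
opening: 0.003
grip_force: 0.0
```

```bash
python3 - <<'E'
from h import *
im,d,P=cloud("side"); h=cv2.cvtColor(im,cv2.COLOR_RGB2HSV).astype(int)
cv2.imwrite("pics/fin.png",cv2.resize(im[120:480,130:610,::-1],(800,600)))
b=(h[...,0]>105)&(h[...,0]<125)&(h[...,1]>120)&(P[...,2]>54)&(P[...,2]<66)&(abs(P[...,0]-520)<120); q=P[b]
print("tray",cv2.minAreaRect(q[:,:2].astype(np.float32)))
print(env.state()["ft_force"],env.state()["t"])
E
```

```text
tray ((518.4400634765625, 220.0526123046875), (129.57308959960938, 134.240966796875), 3.772986888885498)
[ 0.73865314  0.24834889 -0.94652587] 46.825
```

View pics/fin.png

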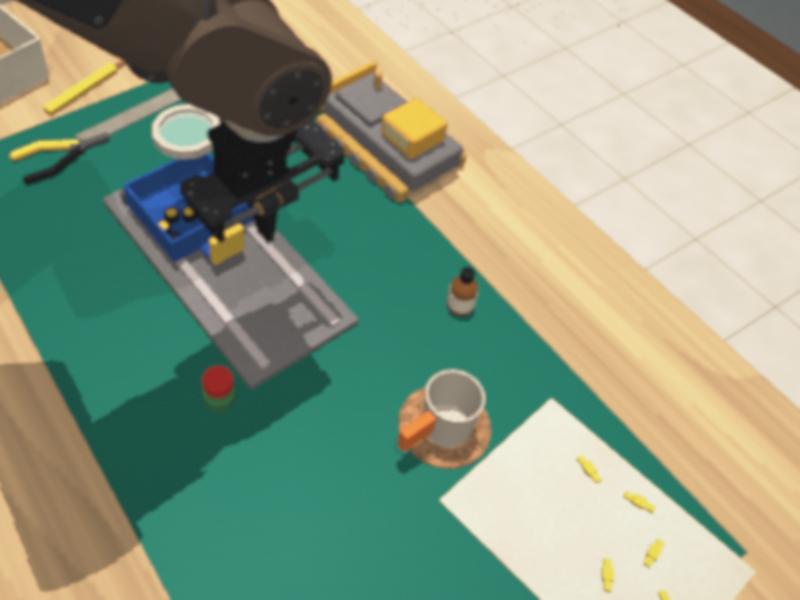

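The tray is home: it stopped hard, with its far edge at the bar. The wheels are inside it at about (178,215), the cup is upright on the cork at (455,410), and the arm is clear.

```bash
python3 -c "
from cell import env
print(env.job_done())"
```

```text
the job is handed in; nothing more can be done
None
```

I handed the job in at about 47 s; no verdict came back. By camera and force readings, all four wheels are in the tray, the empty cup stands upright on the coaster, and the tray is home against its stop. The wrist force reached about 94 N at the stop, under the 120 N limit.

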